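# Make up a folding tray and pack a shoe last in it

## Robot

A 7-joint arm with a two-finger parallel gripper is mounted at the origin on the work surface. World frame = base frame: x ahead of the robot, y to its left, z up, the work surface at z = 0. Lengths are in m, angles in degrees, forces in N, time in s.
With the tool pointing down it reaches from about 0.425 to 0.875 m from the base axis. Payload 4.7 kg.
Tool frame: the origin (TCP) lies where the fingers leave the gripper's body, on its centre line; the fingertips stand 70 mm ahead of it and the grasp point (between the pads) lies 51 mm ahead of it (env.tip_reach is the distance from the TCP to the fingertips, in m); z points along the fingers, x is the direction in which the jaws open and shut, and the axes are right-handed (so a half turn about z gives the same grasp; the last joint's range is limited). The gripper opens to 87 mm and grips with 3 to 60 N. Pads are 19 mm wide; open, the fingers measure 117 mm over their backs; the gripper's body (75 mm by 190 mm) begins 51 mm behind the grasp point.
Start: joints at [-63.822, 18.392, -4.016, 83.108, 1.295, 78.541, -3.26], TCP at [0.279, 0.587, 0.292] pointing down, gripper open.
Joint ranges: [-163.93, 163.93], [-17.29, 119.83], [-79.2, 71.16], [3.27, 140.29], [-89.18, 269.18], [5.43, 117.66], [-154.24, 154.24]. Speed limits (degrees/s): [147.25, 147.25, 180, 180, 180, 180, 180].

## Interface

Orientations are given as [roll, pitch, yaw] about the fixed x, y, z axes, in that order (R = Rz(yaw) Ry(pitch) Rx(roll)).
In Python, from cell import env, optics, order gives the robot as it stands.
- The arm moves only by the shell command python3 -m creep 'ROWS' [FORCE]. ROWS is JSON, a list of rows, each a list of 7 numbers: the shift along the tool's x, y, z in cm, then the turn, a rotation vector about the tool's x, y, z in rad, then the opening, from 0 (shut) to 1 (fully open). A call has 1 to 20 rows; each row shifts and turns the pose as measured when the row begins, along the tool's axes as they then stand; what a row does not reach is not made up. A row lasts 1/10 s, in which the tool goes at most 50 mm and 8.59 degrees, less where a joint would pass 70% of its speed; a pose out of reach is approached as far as the arm can. A call with a gripper value outside its range is refused whole. The fingers move at their own pace and stop on an object; FORCE is the grip in N (left out, the last holds). Time passes only in rows, so rows that do not move let the fingers close. It gives the time, the measured TCP pose, the force and the opening at its end, in the units of the state.
- env.get_obs(): the state, without advancing time (a new reading comes with each control period).
- optics.read_camera(name): name is "scene" or "top" or "wrist"; returns a dict with "frame" (480x640x3 uint8, blue, green, red), "z_map" (480x640 float32, m along the optical axis (not along the pixel's ray), 0 where there is no reading), "fx", "fy", "cx", "cy" (pixels), "R" (3x3) and "t" (3): a world point X has camera coordinates R X + t; the wrist camera has in their place "hand_eye" (4x4, takes a point from camera to tool coordinates, whose origin is the TCP and whose axes are the tool frame's). Camera axes: x right, y down, z forward; pixel columns grow to the right and rows downward; lengths in m; the calibration is good to about 2 mm. A picture is of the moment at which its call begins: read the wrist's pose just before it.
- order.sign_off(): hands the job in, once; it reports no verdict.
The state is a dict: "time_s": time; "qpos": joint angles; "joint_velocities": joint speeds; "effort": joint torques, N m; "tool_pos": TCP position; "tool_rot": TCP orientation; "force": force on the tool from outside, world axes, zero at the start; "wrist_torque": the same for the moment, N m; "grip_width": finger opening in m.
Only numpy, scipy, OpenCV 4.12 (cv2) and the standard library are available. Lean on these libraries where they do the work, as an engineer would, in place of code of your own. Each camera call takes 0.05 s, during which the arm holds its last target. There are 200 camera calls.

## Task

First put up the flat folding tray on the bench: raise all four of its walls until they stand upright. Then take the green shoe last by its low front part, which sticks out of the rack, draw it right out and stand it on the bench, let go, and lift it again by its tall heel part, which clears the tray's walls, to set it gently (no dropping) on the tray's floor, sole down and lengthwise between the upright walls. Leave the other two lasts and everything else on the bench where it is.

Things in the scene. Friction and masses are not known exactly. Their poses are not given: they have to be found in the camera images.
- tray: folding tray of off-white 4 mm board, green stripe on long walls, loose, 0.29 kg. Origin: centre of floor panel's underside; z up, y lengthwise. Floor 84 (x) by 200 (y) by 5 mm. Walls 50 mm high, 4 mm thick, creased to it: far (+x) and near (-x) 208 mm long, ends left (+y) and right (-y) 81 mm long. Creases 1 mm above the underside at x = +-46 and y = +-104 mm. Inside when up: 84 x 200 mm, rim 51 mm above the bench
- wall_far (a joint): angle of the far (+x) wall: 0 flat outwards on the bench, 1.571 upright, where it stops; it starts sloping up and outwards. The crease is stiff (0.3 to 0.5 N square to the wall at its free edge turns it): the wall stays at any angle it is left at
- wall_near (a joint): angle of the near (-x) wall, as wall_far
- wall_left (a joint): angle of the left (+y) end wall, as wall_far
- wall_right (a joint): angle of the right (-y) end wall, as wall_far
- wall_far_edge (a point): middle of the far wall's free edge, on the face that looks down when flat and outwards when upright, 50 mm from the crease
- wall_near_edge (a point): the same point of the near wall
- wall_left_edge (a point): the same point of the left end wall
- wall_right_edge (a point): the same point of the right end wall
- last_green: green plastic shoe last (foot-shaped block), loose, about 0.28 kg, 180 mm long, 87 mm high. Origin: centre of its flat sole; z up, toe at x = -90, heel at x = +90 mm. It starts sole on the bench, its heel end under the roof of one of the rack's three bays, its toe sticking out 110 to 120 mm towards the robot
- last_green_ball (a point): middle of the last's low front part where it is widest (58 mm; 43 mm high; sides upright from 10 to 22 mm above the sole), 21 mm above the sole, at x = -34 mm of the last
- last_green_cone (a point): middle of the last's tall narrow heel part (x = +28 to +80 mm, 85 mm high, flat sides 27 to 29 mm apart from 50 to 80 mm above the sole): point at x = +42 mm, 75 mm above the sole
- last_green_heel (a point): rear end of the green last, 20 mm above the sole
- rack: low plywood rack, fixed, 130 mm deep (x), 372 mm wide (y), no floor: three bays 108 mm wide side by side at y = -120, 0 and +120 mm, their roof from 100 to 110 mm above the bench, tins and a box on the roof. Origin: centre of its footprint on the bench; its open front faces -x
- rack_front (a point): middle of the lower front edge of the rack, on the bench, 65 mm in front of rack; its x points into the rack
- last_orange: orange last of the same shape in another bay; to be left alone
- last_grey: grey last of the same shape in another bay; to be left alone
- polish_tin: flat polish tin, black with a brass lid, 76 mm across, 26 mm high; bystander
- dressing: amber bottle, 48 mm across, 125 mm high; bystander
- brush: shoe brush, 150 by 48 by 43 mm; bystander
- pincers: lasting pincers with orange grips, 200 mm long, lying flat; bystander
- hammer: shoemaker's hammer, 220 mm long, lying flat; bystander

How it is judged:
By the outcome, as a careful person would: the job done as asked, in the order asked, and still so for the second after the job is handed in, with the robot touching nothing.
It also fails if it takes over 72 s, if anything falls off the work surface, if the arm or the gripper's body presses on something with over 40 N, if the wrist force passes 120 N, or if a joint passes its speed limit or range.

## Working session

There is one attempt and no reset: what is moved stays moved. The work goes in short steps, Python scripts to look and compute and a shell command to move; the robot and the scene stay as the last step left them, time stands still between calls to the robot, and variables do not carry over. Pictures are saved under pics/ and viewed, on a budget of 10 in all, crops included, one or two more only if the job needs it, and the job is handed in when it is done.

```bash
ls; mkdir -p pics
cat > h.py <<'E'
import numpy as np, cv2
from cell import env, optics, order
from scipy.spatial.transform import Rotation as Ro
def pts(c):
    z=c["z_map"]; v,u=np.mgrid[:480,:640]
    P=np.stack([(u-c["cx"])/c["fx"]*z,(v-c["cy"])/c["fy"]*z,z],-1)
    if "R" in c: W=(P-np.array(c["t"]))@np.array(c["R"])
    else:
        H=np.array(c["hand_eye"]); o=c["obs"]
        T=P@H[:3,:3].T+H[:3,3]
        W=T@Ro.from_euler("xyz",o["tool_rot"],degrees=True).as_matrix().T+np.array(o["tool_pos"])
    W[z==0]=np.nan
    return W
def cam(n):
    o=env.get_obs(); c=optics.read_camera(n); c["obs"]=o; c["W"]=pts(c); return c
E
python3 - <<'E'
from h import *
o=env.get_obs(); print({k:np.round(v,3) for k,v in o.items()})
for n in("scene","top"):
    c=cam(n); cv2.imwrite(f"pics/{n}0.png",c["frame"]); print(n,c["fx"],np.round(c["R"],3).tolist(),c["t"]); np.save(f"pics/{n}0.npy",c["W"])
E
```

```text
pics
{'time_s': np.float64(0.0), 'qpos': array([-63.82 ,  18.439,  -4.015,  83.175,   1.295,  78.54 ,  -3.259]), 'joint_velocities': array([ 0.025,  0.024,  0.01 , -0.051,  0.009,  0.077, -0.023]), 'effort': array([ 0.0000e+00, -4.9128e+01, -4.0400e-01, -3.1253e+01, -6.4000e-02,
        4.4000e-02,  0.0000e+00]), 'tool_pos': array([0.278, 0.587, 0.291]), 'tool_rot': array([1.79995e+02, 1.10000e-01, 6.46300e+01]), 'force': array([-0.014, -0.796,  0.25 ]), 'wrist_torque': array([ 0.01 , -0.043,  0.001]), 'grip_width': np.float64(0.087)}
scene 581.8913299286662 [[0.336, 0.942, 0.017], [0.547, -0.18, -0.817], [-0.766, 0.284, -0.576]] [-0.19602555 -0.21468603  2.04245511]
top 453.3297859114591 [[0.001, -1.0, -0.004], [-0.993, -0.001, -0.118], [0.118, 0.004, -0.993]] [0.02195932 0.54603834 1.16059862]
```

View pics/top0.png

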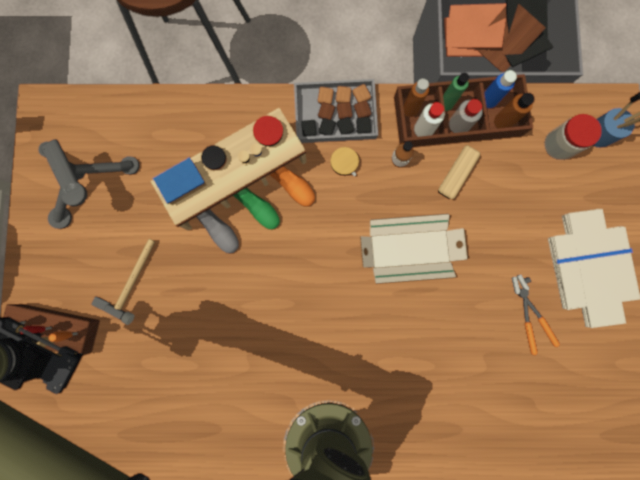

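View pics/scene0.png

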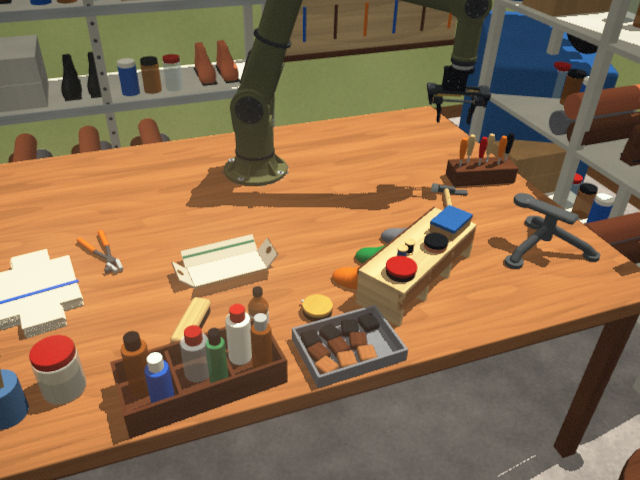

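The top view shows the green-striped tray at about px (413,249), with all four walls sloping outwards. The green last sticks out of the middle bay at (260,208), with grey to its left and orange to its right. The blue-striped board at (595,267) is a different item. The scene view agrees. Next I'll measure.

Run:
```python
from h import *
im=cv2.imread("pics/top0.png"); W=np.load("pics/top0.npy")
hsv=cv2.cvtColor(im,cv2.COLOR_BGR2HSV).astype(int)
print("bench z",np.nanmedian(W[300:330,400:440,2]))
# tray : low saturation bright in ROI
roi=np.zeros((480,640),bool); roi[205:292,350:478]=1
white=roi&(hsv[...,1]<90)&(hsv[...,2]>110)
z=W[...,2]
fl=white&(abs(z-.005)<.004); n,l,s,cc=cv2.connectedComponentsWithStats(cv2.erode(fl.astype(np.uint8),np.ones((3,3))))
k=1+np.argmax(s[1:,4]); m=(l==k); P=W[m]
r=cv2.minAreaRect((P[:,:2]*1000).astype(np.float32)); print("floor rect",r,"z",np.median(P[:,2]))
# all-tray outline
P=W[white]; print("tray",np.nanmin(P,0),np.nanmax(P,0))
for (u,v) in [(370,221),(410,219),(447,218),(378,280),(415,278),(452,275),(366,252),(370,252),(459,244),(464,244),(413,249),(380,236),(445,232),(385,262),(446,260)]:
    print((u,v),np.round(W[v,u]*1000,1))
# green
H=hsv[...,0]; g=(H>40)&(H<85)&(hsv[...,1]>120); g[:170]=0;g[240:]=0;g[:,:225]=0;g[:,290:]=0
P=W[g]; print("green",len(P)); 
r=cv2.minAreaRect((P[:,:2]*1000).astype(np.float32)); print(r, np.nanmax(P[:,2]))
mu=P[:,:2].mean(0); e,V=np.linalg.eigh(np.cov(P[:,:2].T)); print("pca",mu,np.degrees(np.arctan2(V[1,1],V[0,1])))
# rack roof
rr=np.zeros_like(g); rr[100:230,145:310]=1
q=rr&(abs(z-.11)<.006); P=W[q]; r=cv2.minAreaRect((P[:,:2]*1000).astype(np.float32)); print("roof",len(P),r,cv2.boxPoints(r).round().tolist())
for nme,(u,v) in dict(tin=(345,160),bottle=(402,155),brush=(460,172),orange=(297,190),grey=(220,232),pinc=(522,290),hammer=(112,308),gboxlow=(337,110),crate=(460,140)).items(): print(nme,np.round(W[v,u]*1000))
```

```text
bench z -0.0011820911744269708
floor rect ((506.0988464355469, -258.9107971191406), (70.77369689941406, 24.243785858154297), 21.017967224121094) z 0.004285432498230841
tray [ 0.42124364 -0.36337978 -0.00540529] [ 0.60061915 -0.08614004  0.04496013]
(370, 221) [ 581.6 -111.6   31. ]
(410, 219) [ 586.7 -217.    32.7]
(447, 218) [ 589.8 -315.2   30.6]
(378, 280) [ 426.5 -131.    27.6]
(415, 278) [ 431.7 -226.4   33.2]
(452, 275) [ 439.7 -323.6   29.9]
(366, 252) [ 499.5 -100.1   31.1]
(370, 252) [ 501.1 -112.8   10.9]
(459, 244) [ 521.  -345.3   27.9]
(464, 244) [ 520.6 -357.1   32.2]
(413, 249) [ 509.7 -228.7    5.3]
(380, 236) [ 544.7 -140.8    5.5]
(445, 232) [ 555.9 -316.2    3.4]
(385, 262) [ 474.7 -152.9    7.2]
(446, 260) [ 480.1 -315.4    7.7]
green 796
((620.4140625, 183.02471923828125), (133.834716796875, 41.97675704956055), 50.29338455200195) 0.09455462583687221
pca [nan nan] nan
roof 4911 ((709.2088012695312, 250.5746612548828), (136.71646118164062, 372.3067932128906), 30.841583251953125) [[555.0, 375.0], [746.0, 56.0], [863.0, 126.0], [672.0, 445.0]]
tin [748. -47.  28.]
bottle [ 745. -190.   84.]
brush [ 712. -351.   41.]
orange [664.  82.  38.]
grey [551. 282.  42.]
pinc [ 401. -509.   18.]
hammer [353. 564.  19.]
gboxlow [890. -26.  22.]
crate [ 804. -358.   28.]
```

```bash
cat >> h.py <<'E'
def go(x,y,z,yaw,o=None):
    "print remaining move to TCP target, tool axes, cm / rad (tool vertical); x,y,z in m"
    o=o or env.get_obs(); R=Ro.from_euler("xyz",o["tool_rot"],degrees=True)
    T=Ro.from_euler("xyz",[180,0,yaw],degrees=True)
    d=R.inv().apply(np.array([x,y,z])-o["tool_pos"])*100
    print("t%.1f now"%o["time_s"],np.round(o["tool_pos"],4),np.round(o["tool_rot"],1),"w%.4f"%o["grip_width"],"F",np.round(o["force"],1),"| shift cm",np.round(d,2),"|d| %.1f"%np.linalg.norm(d),"turn",np.round((R.inv()*T).as_rotvec(),3))
E
python3 -m creep '[[0,0,0,0,0,0.15,1],[0,0,0,0,0,0.15,1],[0,0,0,0,0,0.15,1],[0,0,0,0,0,0.15,1],[0,0,0,0,0,0.15,1],[0,0,0,0,0,0.15,1],[0,0,0,0,0,0.15,1]]'
python3 -m creep '[[1.1,4.8,0,0,0,0,1],[1.1,4.8,0,0,0,0,1],[1.1,4.8,0,0,0,0,1],[1.1,4.8,0,0,0,0,1],[1.1,4.8,0,0,0,0,1],[1.1,4.8,0,0,0,0,1],[1.1,4.8,0,0,0,0,1],[1.1,4.8,0,0,0,0,1],[1.1,4.8,0,0,0,0,1],[1.1,4.8,0,0,0,0,1],[1.1,4.8,0,0,0,0,1],[1.1,4.8,0,0,0,0,1],[1.1,4.8,0,0,0,0,1],[1.1,4.8,0,0,0,0,1],[1.1,4.8,0,0,0,0,1],[1.1,4.8,0,0,0,0,1],[1.1,4.8,0,0,0,0,1]]'
python3 - <<'E'
from h import *
go(.51,-.22,.29,3)
c=cam("wrist"); cv2.imwrite("pics/w1.png",c["frame"]); np.save("pics/w1.npy",c["W"]); print(c["fx"],np.round(c["hand_eye"],3).tolist())
E
```

```text
time_s: 0.8
tool_pos: [0.2777, 0.5851, 0.2863]
tool_rot: [179.5, 0.3, 4.1]
force: [-0.4, -1.2, -0.6]
grip_width: 0.0872
time_s: 2.5
tool_pos: [0.5209, -0.2237, 0.2858]
tool_rot: [179.6, 0.5, 4.9]
force: [1.2, -0.0, -0.3]
grip_width: 0.0869
t2.5 now [ 0.5209 -0.2237  0.2858] [179.6   0.5   4.9] w0.0869 F [ 1.2 -0.  -0.3] | shift cm [-1.06 -0.46 -0.41] |d| 1.2 turn [0.007 0.008 0.033]
370.1992102968033 [[1.0, 0.0, 0.001, -0.001], [-0.0, 0.968, 0.252, -0.068], [-0.001, -0.252, 0.968, -0.091], [0.0, 0.0, 0.0, 1.0]]
```

View pics/w1.png

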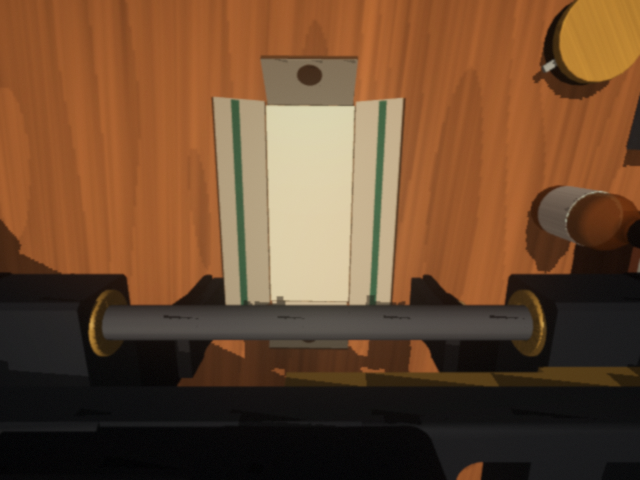

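Wrist view: the tray floor is the bright quad from (266,105) to (348,301). The long walls with green stripes are at columns 215–265 and 350–403, and the left end wall is at rows 57–105.

```bash
cat >> h.py <<'E'
def ray(c,u,v,zp):
    "pixel(s) -> world point on plane z=zp"
    u=np.asarray(u,float);v=np.asarray(v,float)
    d=np.stack([(u-c["cx"])/c["fx"],(v-c["cy"])/c["fy"],np.ones_like(u)],-1)
    if "R" in c: R=np.array(c["R"]); o=-R.T@c["t"]; d=d@R
    else:
        H=np.array(c["hand_eye"]); ob=c["obs"]; Rt=Ro.from_euler("xyz",ob["tool_rot"],degrees=True).as_matrix()
        o=Rt@H[:3,3]+ob["tool_pos"]; d=d@H[:3,:3].T@Rt.T
    return o+d*((zp-o[2])/d[...,2])[...,None]
E
python3 - <<'E'
from h import *
c=cam("wrist"); im=c["frame"]; W=c["W"]
hsv=cv2.cvtColor(im,cv2.COLOR_BGR2HSV).astype(int)
m=((hsv[...,2]>212)&(hsv[...,1]<70)).astype(np.uint8); m[300:]=0; m=cv2.erode(m,np.ones((5,5)))
n,l,s,cc=cv2.connectedComponentsWithStats(m); k=1+np.argmax(s[1:,4]); print(s[k]); m=cv2.dilate((l==k).astype(np.uint8),np.ones((5,5)))
v,u=np.nonzero(m); P=ray(c,u,v,.005)*1000
r=cv2.minAreaRect(P[:,:2].astype(np.float32)); print("floor",r,np.round(cv2.boxPoints(r)).tolist(),"depth z",np.nanmedian(W[m>0][:,2]))
# left/right edges lines per row
rows=range(120,290,5); L=[np.nonzero(m[a])[0].min() for a in rows]; Rr=[np.nonzero(m[a])[0].max() for a in rows]
for nm,E in(("near",L),("far",Rr)):
    Q=ray(c,np.array(E),np.array(rows),.005); p=np.polyfit(Q[:,1],Q[:,0],1); print(nm,"x at y=-.225",np.polyval(p,-.225),"yaw",np.degrees(np.arctan(-p[0])))
cols=range(275,347,4); T=[np.nonzero(m[:,a])[0].min() for a in cols]; Q=ray(c,np.array(cols),np.array(T),.005); p=np.polyfit(Q[:,0],Q[:,1],1); print("left y",Q[:,1].mean(),np.degrees(np.arctan(p[0])))
for nm,sl in dict(near=(slice(120,260),slice(224,262)),far=(slice(120,260),slice(358,394)),left=(slice(64,98),slice(272,350))).items():
    Q=W[sl].reshape(-1,3); Q=Q[~np.isnan(Q).any(1)]; ce=Q.mean(0); nn=np.linalg.svd(Q-ce,full_matrices=False)[2][2]; print(nm,ce,"angle",np.degrees(np.arccos(abs(nn[2]))),nn)
o=c["obs"]; print(o["tool_pos"],o["tool_rot"])
E
```

```text
[  269    95    83   192 14835]
floor ((509.8993225097656, -220.26097106933594), (81.67478942871094, 195.59715270996094), 4.37745475769043) [[462.0, -126.0], [477.0, -321.0], [558.0, -315.0], [543.0, -120.0]] depth z 0.00350541748596378
near x at y=-.225 0.46997747368729015 yaw 4.533182587726149
far x at y=-.225 0.5506428256067256 yaw 4.36556766117022
left y -0.12293436496657145 4.708206854530291
near [ 0.44445618 -0.21654615  0.01903546] angle 37.085707497073884 [-0.6011473  -0.04734753 -0.79773437]
far [ 0.57136782 -0.20649036  0.01918296] angle 41.88828587629147 [-0.66570239 -0.05135565  0.74444807]
left [ 0.50210109 -0.11309482  0.01143437] angle 45.783144334955864 [-0.05532241  0.71456712 -0.69737598]
[ 0.5209338  -0.23288384  0.28507286] [178.97705767   0.56563414   4.4172963 ]
```

```bash
cat >> h.py <<'E'
C=np.array([.510,-.2215]); YAW=4.45
def tr(lx,ly,z,dyaw=0):
    a=np.radians(YAW); p=C+np.array([[np.cos(a),-np.sin(a)],[np.sin(a),np.cos(a)]])@[lx,ly]
    go(p[0],p[1],z,YAW+dyaw)
E
python3 -c "
from h import *
tr(.05,0,.08)"
```

```text
t2.6 now [ 0.5198 -0.2296  0.2849] [179.2   0.7   4.3] w0.0871 F [-1.  -0.3 -0.8] | shift cm [ 4.33 -1.2  20.42] |d| 20.9 turn [ 0.015  0.012 -0.003]
```

```bash
python3 -m creep '[[2.1,-0.6,2,0.008,0.006,0,1],[2.1,-0.6,4,0.007,0.006,0,1],[0,0,4,0,0,0,1],[0,0,3,0,0,0,1],[0,0,0,0,0,0,1],[0,0,0,0,0,0,1]]'
python3 -c "
from h import *
tr(.05,0,.08);tr(.05,0,.08)
c=cam('wrist');tr(.05,0,.08)
c=cam('wrist');tr(.05,0,.08)"
```

```text
time_s: 3.2
tool_pos: [0.5616, -0.2137, 0.1493]
tool_rot: [-179.9, 0.1, 4.1]
force: [0.5, 0.9, 0.4]
grip_width: 0.0873
t3.2 now [ 0.5616 -0.2137  0.1493] [-1.799e+02  1.000e-01  4.100e+00] w0.0873 F [0.5 0.9 0.4] | shift cm [-0.19  0.4   6.93] |d| 6.9 turn [-0.002  0.002 -0.006]
t3.2 now [ 0.5616 -0.2137  0.1493] [-1.799e+02  1.000e-01  4.100e+00] w0.0873 F [0.5 0.9 0.4] | shift cm [-0.19  0.4   6.93] |d| 6.9 turn [-0.002  0.002 -0.006]
t3.2 now [ 0.5616 -0.2134  0.1494] [-1.798e+02  1.000e-01  4.100e+00] w0.0868 F [-0.3  1.2  0.1] | shift cm [-0.19  0.43  6.94] |d| 7.0 turn [-0.003  0.002 -0.006]
t3.3 now [ 0.5621 -0.2137  0.1502] [-179.9   -0.     4.1] w0.0873 F [-0.5  0.4 -0.6] | shift cm [-0.25  0.39  7.02] |d| 7.0 turn [-0.002 -0.    -0.006]
```

```bash
python3 -m creep '[[-0.1,0.1,2.4,0,0,0,1],[-0.1,0.1,2.4,0,0,0,1],[0,0.1,2,0,0,0,1],[0,0,0,0,0,0,1],[0,0,0,0,0,0,1]]' 5
python3 -c "
from h import *
tr(.067,0,.08)"
```

```text
time_s: 3.8
tool_pos: [0.5673, -0.2182, 0.0919]
tool_rot: [179.9, -1.1, 4.2]
force: [-0.1, 0.4, 0.9]
grip_width: 0.0871
t3.8 now [ 0.5673 -0.2182  0.0919] [179.9  -1.1   4.2] w0.0871 F [-0.1  0.4  0.9] | shift cm [ 0.94 -0.12  1.21] |d| 1.5 turn [ 0.001 -0.019 -0.005]
```

```bash
python3 -m creep '[[0,-0.1,0.6,0,-0.01,0,0.8],[0.3,0,0.6,0,-0.01,0,0.6],[0.3,0,0,0,0,0,0.45],[0.3,0,0,0,0,0,0.42],[0,0,0,0,0,0,0.42]]' 5
python3 -c "
from h import *
tr(.067,0,.08)"
```

```text
time_s: 4.3
tool_pos: [0.5805, -0.2166, 0.0842]
tool_rot: [179.9, -0.3, 4.3]
force: [0.5, 0.9, -0.3]
grip_width: 0.0551
t4.3 now [ 0.5805 -0.2166  0.0842] [179.9  -0.3   4.3] w0.0551 F [ 0.5  0.9 -0.3] | shift cm [-0.37 -0.06  0.42] |d| 0.6 turn [ 0.003 -0.005 -0.003]
```

```bash
python3 -m creep '[[-0.2,0,0.2,0,0,0,0.4],[-0.1,0,0.2,0,0,0,0.4],[0,0,0,0,0,0,0.4],[-0.4,0,0,0,0,0,0.32],[-0.4,0,0,0,0,0,0.25],[-0.4,0,0,0,0,0,0.18],[-0.4,0,0,0,0,0,0.11],[-0.4,0,0,0,0,0,0.05],[-0.3,0,0,0,0,0,0],[0,0,0,0,0,0,0],[0,0,0,0,0,0,0],[0,0,0,0,0,0,0]]' 5
python3 -c "
from h import *
tr(.044,0,.08)"
```

```text
time_s: 5.5
tool_pos: [0.5531, -0.2192, 0.081]
tool_rot: [179.8, -0.5, 4.2]
force: [0.9, 0.1, 1.4]
grip_width: 0.004
t5.5 now [ 0.5531 -0.2192  0.081 ] [179.8  -0.5   4.2] w0.0040 F [0.9 0.1 1.4] | shift cm [ 0.08 -0.11  0.1 ] |d| 0.2 turn [ 0.003 -0.008 -0.004]
```

```bash
python3 -m creep '[[-0.1,0,0,0,-0.01,0,0],[-0.1,0,0,0,0,0,0],[0,0,0,0,0,0,0.3],[0,0,0,0,0,0,0.35],[0,0,-3.5,0,0,0,0.4],[0,0,-3.5,0,0,0,1],[-3,0,0,0,0,0,1],[-3,0,0,0,0,0,1],[-3,0,0,0,0,0,1],[0,0,0,0,0,0,1],[0,0,0,0,0,0,1]]' 5
python3 -c "
from h import *
tr(-.05,0,.08)"
```

```text
time_s: 6.6
tool_pos: [0.4561, -0.2257, 0.1517]
tool_rot: [179.9, 0.6, 4.2]
force: [-0.7, -0.3, 0.5]
grip_width: 0.0676
t6.6 now [ 0.4561 -0.2257  0.1517] [179.9   0.6   4.2] w0.0676 F [-0.7 -0.3  0.5] | shift cm [ 0.48 -0.01  7.16] |d| 7.2 turn [ 0.001  0.01  -0.004]
```

```bash
python3 -m creep '[[0.2,0,0,0,0.01,0,1],[0.2,0,0,0,0,0,1],[0,0,0,0,0,0,1],[0,0,2.4,0,0,0,1],[0,0,2.4,0,0,0,1],[0,0,1.6,0,0,0,1],[0,0,0.6,0,0,0,1],[0,0,0,0,0,0,1]]' 5
python3 -c "
from h import *
tr(-.067,0,.08)"
```

```text
time_s: 7.4
tool_pos: [0.4645, -0.2257, 0.0793]
tool_rot: [179.7, 0.1, 4.5]
force: [0.4, -1.3, -0.9]
grip_width: 0.0866
t7.4 now [ 0.4645 -0.2257  0.0793] [1.797e+02 1.000e-01 4.500e+00] w0.0866 F [ 0.4 -1.3 -0.9] | shift cm [-2.13 -0.07 -0.07] |d| 2.1 turn [0.005 0.002 0.001]
```

```bash
python3 -m creep '[[-0.4,0,0,0,0,0,1],[-0.3,0,0,0,0,0,0.8],[-0.3,0,0,0,0,0,0.6],[-0.3,0,0,0,0,0,0.4],[-0.3,0,0,0,0,0,0.4],[-0.3,0,0,0,0,0,0.4],[0,0,0,0,0,0,0.4],[0,0,0,0,0,0,0.4],[0,0,0,0,0,0,0.4]]' 5
python3 -c "
from h import *
tr(-.067,0,.08)"
```

```text
time_s: 8.3
tool_pos: [0.4469, -0.2278, 0.0827]
tool_rot: [179.7, -0.3, 4.5]
force: [0.2, -0.4, 1.3]
grip_width: 0.0368
t8.3 now [ 0.4469 -0.2278  0.0827] [179.7  -0.3   4.5] w0.0368 F [ 0.2 -0.4  1.3] | shift cm [-0.36 -0.14  0.26] |d| 0.5 turn [ 0.006 -0.006  0.001]
```

```bash
python3 -m creep '[[0.1,-0.1,0.2,0,0,0,0.36],[0.3,0,0,0,0,0,0.30],[0.35,0,0,0,0,0,0.24],[0.35,0,0,0,0,0,0.17],[0.35,0,0,0,0,0,0.10],[0.35,0,0,0,0,0,0.04],[0.2,0,0,0,0,0,0],[0,0,0,0,0,0,0],[0,0,0,0,0,0,0],[0.1,0,0,0,0,0,0]]' 5
python3 -c "
from h import *
tr(-.044,0,.08)"
```

```text
time_s: 9.3
tool_pos: [0.4702, -0.2248, 0.0803]
tool_rot: [179.6, -0.3, 4.6]
force: [0.5, -0.2, -0.1]
grip_width: 0.0005
t9.3 now [ 0.4702 -0.2248  0.0803] [179.6  -0.3   4.6] w0.0005 F [ 0.5 -0.2 -0.1] | shift cm [-0.41 -0.02  0.03] |d| 0.4 turn [ 0.007 -0.005  0.002]
```

```bash
python3 -m creep '[[0,0,-1,0,0,0,0],[0,0,-3,0,0,0,0],[0,0,-5,0,0,0,0],[0,0,-5,0,0,0,0.5],[0,2,-5,0,0,0,1],[0,2,-2,0,0,0,1],[0,0,0,0,0,0,1],[0,0,0,0,0,0,1]]' 5
python3 - <<'E'
from h import *
c=cam("wrist"); c=cam("wrist"); cv2.imwrite("pics/w2.png",c["frame"]); np.save("pics/w2.npy",c["W"]); go(.5,-.25,.3,YAW)
E
```

```text
time_s: 10.1
tool_pos: [0.4698, -0.2632, 0.2965]
tool_rot: [179.7, -0.3, 4.4]
force: [0.2, 0.3, 0.1]
grip_width: 0.0324
t10.2 now [ 0.4695 -0.2629  0.2955] [179.7  -0.2   4.4] w0.0407 F [-0.2  0.  -0.3] | shift cm [ 3.14 -1.05 -0.45] |d| 3.3 turn [ 0.005 -0.003 -0.   ]
```

View pics/w2.png

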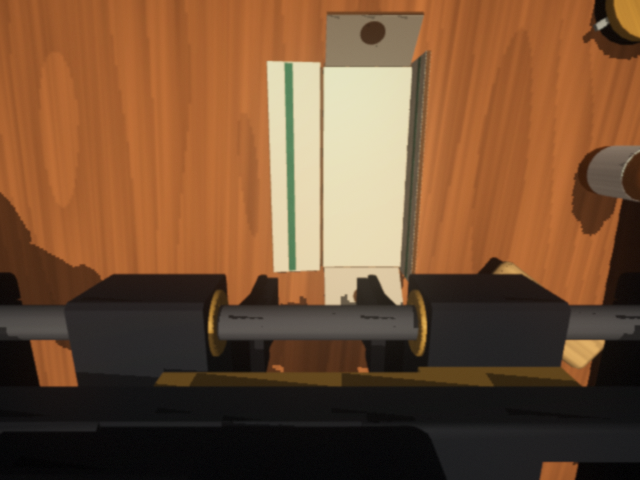

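The far wall is now upright (px 405–428). The near wall (270–322) looks pressed down nearly flat, so the outer finger landed on it. I'll re-measure the tray.

```bash
cat >> h.py <<'E'
def tray(c,vmax=285,floor_thr=205):
    im=c["frame"]; hsv=cv2.cvtColor(im,cv2.COLOR_BGR2HSV).astype(int)
    m=((hsv[...,2]>floor_thr)&(hsv[...,1]<75)).astype(np.uint8); m[vmax:]=0; m=cv2.erode(m,np.ones((5,5)))
    n,l,s,cc=cv2.connectedComponentsWithStats(m)
    for k in np.argsort(-s[1:,4])[:3]+1:
        if s[k,4]<1500: continue
        mm=cv2.dilate((l==k).astype(np.uint8),np.ones((5,5))); v,u=np.nonzero(mm); P=ray(c,u,v,.005)*1000
        r=cv2.minAreaRect(P[:,:2].astype(np.float32)); print(s[k],np.round(r[0]),np.round(r[1]),round(r[2],1),"z",np.nanmedian(c["W"][mm>0][:,2]),np.round(cv2.boxPoints(r)).tolist())
def plane(W,r0,r1,c0,c1):
    Q=W[r0:r1,c0:c1].reshape(-1,3); Q=Q[~np.isnan(Q).any(1)]; ce=np.median(Q,0); nn=np.linalg.svd(Q-Q.mean(0),full_matrices=False)[2][2]; print(np.round(ce,4),"angle %.1f"%np.degrees(np.arccos(abs(nn[2]))))
E
python3 - <<'E'
from h import *
c=cam("wrist"); tray(c); plane(c["W"],80,250,275,318); plane(c["W"],18,62,332,412)
for u,v in [(271,65),(277,268),(319,65),(321,268),(325,70),(412,70),(326,264),(405,264)]: print((u,v),np.round(ray(c,u,v,.005)*1000,1),np.round(c["W"][v,u]*1000))
print(c["obs"]["tool_pos"],c["obs"]["tool_rot"])
E
```

```text
[  326    70    84   195 15060] [ 515. -220.] [ 83. 197.] 4.5 z 0.003576335133194747 [[466.0, -124.0], [481.0, -321.0], [564.0, -315.0], [548.0, -118.0]]
[ 296   65   23  204 4164] [ 457. -224.] [ 25. 206.] 4.4 z 0.004981000954840831 [[436.0, -122.0], [452.0, -328.0], [477.0, -326.0], [462.0, -120.0]]
[ 270   64   16  206 2196] [ 428. -226.] [ 15. 208.] 4.4 z 0.008167980758403248 [[412.0, -123.0], [428.0, -331.0], [443.0, -330.0], [427.0, -122.0]]
[ 0.4448 -0.2156  0.0063] angle 6.4
[ 0.5053 -0.1015  0.0238] angle 50.8
(271, 65) [ 415.4 -125.7    5. ] [ 416. -126.    9.]
(277, 268) [ 431.1 -327.1    5. ] [ 431. -326.    8.]
(319, 65) [ 460.6 -122.2    5. ] [ 461. -122.    3.]
(321, 268) [ 478.7 -323.5    5. ] [ 479. -325.   -1.]
(325, 70) [ 466.6 -126.     5. ] [ 467. -126.    4.]
(412, 70) [ 548.9 -119.6    5. ] [ 549. -119.    4.]
(326, 264) [ 483.7 -318.5    5. ] [ 484. -319.    4.]
(405, 264) [ 569. -312.    5.] [ 565. -308.   20.]
[ 0.4694975  -0.26288243  0.29548897] [179.71042968  -0.19491657   4.42327453]
```

```bash
sed -i 's/^C=.*; YAW/C=np.array([.515,-.2200]); YAW/' h.py; python3 -c "
from h import *
tr(.044,0,.15)"
```

```text
t10.2 now [ 0.4694 -0.2624  0.295 ] [ 1.797e+02 -1.000e-01  4.500e+00] w0.0443 F [-0.8  0.5  0.6] | shift cm [ 9.24 -3.94 14.5 ] |d| 17.6 turn [ 0.005 -0.002  0.   ]
```

```bash
python3 -m creep '[[3,-1.3,3,0,0,0,0.45],[3,-1.3,3,0,0,0,0.45],[3,-1.3,3,0,0,0,0.45],[0,0,3,0,0,0,0.45],[0,0,1,0,0,0,0.45],[0,0,0,0,0,0,0.45]]' 25
python3 -c "
from h import *
tr(.044,0,.08)"
```

```text
time_s: 10.85
tool_pos: [0.5566, -0.2099, 0.1538]
tool_rot: [-179.8, 0.4, 4.6]
force: [0.6, -0.8, 0.4]
grip_width: 0.0391
t10.8 now [ 0.5566 -0.2099  0.1538] [-179.8    0.4    4.6] w0.0391 F [ 0.6 -0.8  0.4] | shift cm [0.22 0.71 7.38] |d| 7.4 turn [-0.003  0.006  0.003]
```

```bash
python3 -m creep '[[0.2,0.7,0.5,0,0,0,0.45],[0,0,2.5,0,0,0,0.45],[0,0,2.5,0,0,0,0.45],[0,0,1.5,0,0,0,0.45],[0,0,0,0,0,0,0],[0,0,0,0,0,0,0],[0,0,0,0,0,0,0],[0,0,0,0,0,0,0],[0,0,0,0,0,0,0],[0,0,0,0,0,0,0]]' 25
python3 -c "
from h import *
tr(.044,0,.08)"
```

```text
time_s: 11.85
tool_pos: [0.5625, -0.2233, 0.0925]
tool_rot: [179.9, -0.5, 4.4]
force: [-2.1, -0.3, 0.1]
grip_width: 0.0039
t11.8 now [ 0.5625 -0.2233  0.0925] [179.9  -0.5   4.4] w0.0039 F [-2.1 -0.3  0.1] | shift cm [-0.33 -0.7   1.25] |d| 1.5 turn [ 0.001 -0.009 -0.002]
```

```bash
python3 -m creep '[[0,0,-0.8,0,0,0,0],[-0.1,0,-0.8,0,0,0,0],[-0.2,0,-0.8,0,0,0,0],[-0.2,0,-0.8,0,0,0,0],[-0.3,0,-0.8,0,0,0,0],[-0.4,0,-0.8,0,0,0,0],[-0.5,0,-0.8,0,0,0,0],[-0.6,0,-0.8,0,0,0,0],[-0.5,0,-0.6,0,0,0,0],[0,0,0,0,0,0,0],[0,0,0,0,0,0,0]]' 25
python3 - <<'E'
from h import *
go(.56,-.22,.16,YAW)
c=cam("scene"); cv2.imwrite("pics/s3.png",c["frame"][150:390,100:420].repeat(2,0).repeat(2,1))
E
```

```text
time_s: 12.95
tool_pos: [0.5304, -0.2255, 0.1689]
tool_rot: [180.0, -0.6, 4.3]
force: [-1.1, 0.6, -2.2]
grip_width: 0.0037
t12.9 now [ 0.5304 -0.2255  0.1689] [180.   -0.6   4.3] w0.0037 F [-1.1  0.6 -2.2] | shift cm [ 2.98 -0.33  0.92] |d| 3.1 turn [ 0.    -0.01  -0.003]
```

View pics/s3.png

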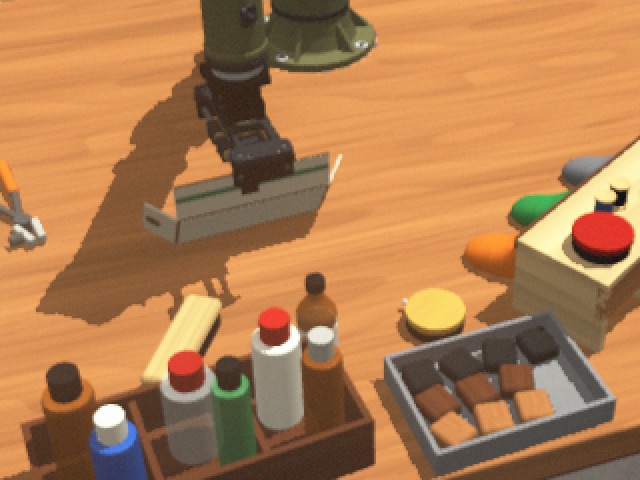

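The crop shows the tray's far side lifted by its wall, with the floor tilted steeply down towards the robot. The near wall should have folded up relative to the floor, so I'll lower it back.

```bash
python3 -m creep '[[0.5,0,0.8,0,0,0,0],[0.5,0,0.8,0,0,0,0],[0.5,0,0.8,0,0,0,0],[0.4,0,0.8,0,0,0,0],[0.3,0,0.8,0,0,0,0],[0.3,0,0.8,0,0,0,0],[0.2,0,0.8,0,0,0,0],[0.2,0,0.8,0,0,0,0],[0.1,0,0.6,0,0,0,0],[0,0,0,0,0,0,0],[0,0,0,0,0,0,0]]' 25
python3 -c "
from h import *
go(.563,-.22,.0925,YAW)"
```

```text
time_s: 14.1
tool_pos: [0.5672, -0.2225, 0.0924]
tool_rot: [179.9, -0.7, 4.4]
force: [0.2, 1.6, 1.5]
grip_width: 0.0039
t14.1 now [ 0.5672 -0.2225  0.0924] [179.9  -0.7   4.4] w0.0039 F [0.2 1.6 1.5] | shift cm [-0.4  -0.28 -0.01] |d| 0.5 turn [ 0.001 -0.012 -0.001]
```

Release gently, rise and look.

```bash
python3 -m creep '[[0,0,0,0,-0.01,0,0],[0,0,0,0,0,0,0.2],[0,0,0,0,0,0,0.35],[0,0,-1,0,0,0,0.4],[0,0,-4,0,0,0,0.4],[0,0,-5,0,0,0,1],[-2,1.5,-5,0,0,0,1],[-2,1.5,-5,0,0,0,1],[-2,0,-1,0,0,0,1],[0,0,0,0,0,0,1],[0,0,0,0,0,0,1]]' 5
python3 - <<'E'
from h import *
c=cam("wrist"); c=cam("wrist"); cv2.imwrite("pics/w4.png",c["frame"]); go(.5,-.25,.3,YAW); tray(c)
E
```

```text
time_s: 15.2
tool_pos: [0.5098, -0.2562, 0.3022]
tool_rot: [180.0, -0.0, 4.2]
force: [-0.2, 0.6, -0.1]
grip_width: 0.075
t15.3 now [ 0.5097 -0.256   0.3011] [1.799e+02 1.000e-01 4.200e+00] w0.0818 F [-0.6  0.3 -0.3] | shift cm [-0.92 -0.67  0.11] |d| 1.1 turn [ 0.001  0.002 -0.004]
[  293    76    81   191 14404] [ 522. -219.] [ 83. 198.] 4.2 z 0.0035437837961412866 [[473.0, -123.0], [488.0, -320.0], [570.0, -314.0], [556.0, -117.0]]
```

View pics/w4.png

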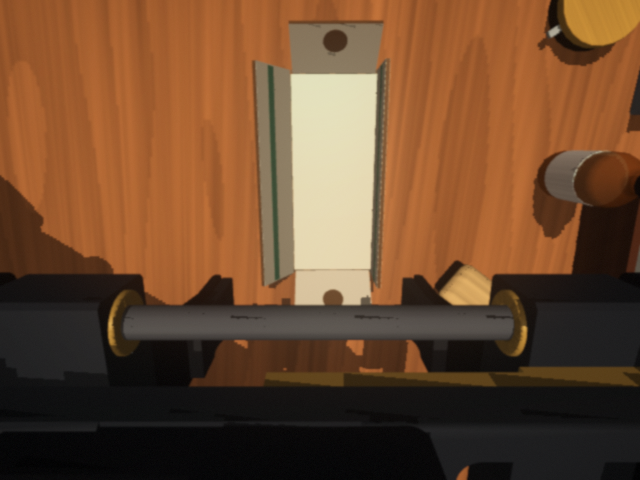

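The near wall now leans in the 55–60° range (px 255–292), and the far wall is upright. Tray centre is (0.522, −0.2185).

```bash
sed -i 's/^C=.*; YAW.*/C=np.array([.522,-.2185]); YAW=4.4/' h.py; python3 -c "
from h import *
tr(-.057,0,.13)"
```

```text
t15.3 now [ 0.5097 -0.256   0.3011] [1.799e+02 1.000e-01 4.200e+00] w0.0818 F [-0.6  0.3 -0.3] | shift cm [-4.15 -3.65 17.11] |d| 18.0 turn [ 0.001  0.002 -0.003]
```

```bash
python3 -m creep '[[-1.4,-1.2,3.5,0,0,0,1],[-1.4,-1.2,3.5,0,0,0,1],[-1.3,-1.2,3.5,0,0,0,1],[0,0,3.5,0,0,0,1],[0,0,2,0,0,0,1],[0,0,0,0,0,0,1],[0,0,0,0,0,0,1]]' 5
python3 -c "
from h import *
tr(-.057,0,.08)"
```

```text
time_s: 16.0
tool_pos: [0.4644, -0.2177, 0.1288]
tool_rot: [179.8, 0.9, 4.6]
force: [0.1, -1.1, 0.9]
grip_width: 0.0872
t16.0 now [ 0.4644 -0.2177  0.1288] [179.8   0.9   4.6] w0.0872 F [ 0.1 -1.1  0.9] | shift cm [0.11 0.51 4.88] |d| 4.9 turn [0.003 0.015 0.004]
```

```bash
python3 -m creep '[[0,0.3,1.5,0,0.015,0,1],[0,0.2,2,0,0,0,1],[0,0,1.4,0,0,0,1],[0,0,0,0,0,0,0.7],[0,0,0,0,0,0,0.5],[0,0,0,0,0,0,0.36],[0,0,0,0,0,0,0.36],[0,0,0,0,0,0,0.36]]' 5
python3 -c "
from h import *
tr(-.060,0,.08)"
```

```text
time_s: 16.8
tool_pos: [0.4712, -0.224, 0.0847]
tool_rot: [179.6, -0.5, 4.8]
force: [-0.6, 0.5, 0.4]
grip_width: 0.0553
t16.8 now [ 0.4712 -0.224   0.0847] [179.6  -0.5   4.8] w0.0553 F [-0.6  0.5  0.4] | shift cm [-0.89 -0.17  0.46] |d| 1.0 turn [ 0.007 -0.009  0.007]
```

```bash
python3 -m creep '[[-0.4,0,0.2,0,0,0,0.4],[-0.3,0,0.2,0,0,0,0.36],[-0.2,0,0,0,0,0,0.33],[0,0,0,0,0,0,0.30],[0.2,0,0,0,0,0,0.24],[0.3,0,0,0,0,0,0.18],[0.4,0,0,0,0,0,0.12],[0.4,0,0,0,0,0,0.05],[0.2,0,0,0,0,0,0],[0,0,0,0,0,0,0],[0,0,0,0,0,0,0],[0,0,0,0,0,0,0]]' 5
python3 -c "
from h import *
tr(-.044,0,.08)"
```

```text
time_s: 18.0
tool_pos: [0.4782, -0.2235, 0.0811]
tool_rot: [179.6, -0.6, 4.8]
force: [0.3, 0.4, 1.3]
grip_width: 0.0041
t18.0 now [ 0.4782 -0.2235  0.0811] [179.6  -0.6   4.8] w0.0041 F [0.3 0.4 1.3] | shift cm [ 0.   -0.16  0.11] |d| 0.2 turn [ 0.007 -0.01   0.007]
```

```bash
python3 -m creep '[[0.15,0,0,0,-0.01,0,0],[0,0,0,0,0,0,0.2],[0,0,0,0,0,0,0.35],[0,0,-2,0,0,0,0.35],[0,0,-4,0,0,0,0.4],[0,0,-4,0,0,0,1],[0,0,0,0,0,0.15,1],[0,0,0,0,0,0.15,1],[0,0,0,0,0,0.15,1],[0,0,0,0,0,0.15,1],[0,0,0,0,0,0.15,1],[0,0,0,0,0,0.15,1],[0,0,0,0,0,0.15,1],[0,0,0,0,0,0.15,1],[0,0,0,0,0,0.15,1],[0,0,0,0,0,0.15,1],[0,0,0,0,0,0.05,1]]' 5
python3 - <<'E'
from h import *
c=cam('wrist'); c=cam('wrist'); cv2.imwrite('pics/w5.png',c['frame'])
tr(0,.118,.15,-90)
print(env.get_obs()['qpos'])
t=cam('top'); W=t['W']; hsv=cv2.cvtColor(t['frame'],cv2.COLOR_BGR2HSV).astype(int)
E
```

```text
time_s: 19.7
tool_pos: [0.4813, -0.2212, 0.1851]
tool_rot: [-179.8, -0.3, -84.6]
force: [-0.0, -0.7, 0.2]
grip_width: 0.0872
t19.8 now [ 0.4812 -0.2212  0.1851] [-179.8   -0.3  -84.3] w0.0872 F [-0.5  0.2  0.4] | shift cm [-11.68  -4.34   3.47] |d| 12.9 turn [-0.004 -0.005  0.022]
[-38.19040791  16.55393412  68.78201118 109.83301255 -16.95851374
  64.65839387 -47.21709211]
```

```bash
python3 -m creep '[[-3,-1.1,0,0,0,0.02,1],[-3,-1.1,0,0,0,0,1],[-3,-1.1,0,0,0,0,1],[-2.7,-1,1,0,0,0,1],[0,0,2,0,0,0,1],[0,0,0,0,0,0,1],[0,0,0,0,0,0,1]]' 5
python3 - <<'E'
from h import *
tr(0,.118,.08,-90)
print(env.get_obs()['qpos'])
E
```

```text
time_s: 20.55
tool_pos: [0.5162, -0.0975, 0.1551]
tool_rot: [-179.6, -0.3, -85.0]
force: [0.3, -0.5, 0.8]
grip_width: 0.0867
t20.6 now [ 0.5162 -0.0975  0.1551] [-179.6   -0.3  -85. ] w0.0867 F [ 0.3 -0.5  0.8] | shift cm [0.26 0.41 7.51] |d| 7.5 turn [-0.008 -0.005  0.011]
[-49.3312578   17.63936668  65.44870202 112.14876912 -18.22240796
  61.05342029 -60.98708389]
```

```bash
python3 -m creep '[[0.2,0.3,1.5,-0.008,-0.005,0.01,1],[0,0.1,2.5,0,0,0,1],[0,0,2.5,0,0,0,1],[0,0,1,0,0,0,1],[0,0,0,0,0,0,0.7],[0,0,0,0,0,0,0.5]]' 5
python3 - <<'E'
from h import *
tr(0,.122,.08,-90)
E
```

```text
time_s: 21.15
tool_pos: [0.5156, -0.105, 0.084]
tool_rot: [-179.5, -0.1, -85.8]
force: [0.1, -0.4, 0.4]
grip_width: 0.0781
t21.1 now [ 0.5156 -0.105   0.084 ] [-1.795e+02 -1.000e-01 -8.580e+01] w0.0781 F [ 0.1 -0.4  0.4] | shift cm [-0.84  0.24  0.4 ] |d| 1.0 turn [-0.009 -0.001 -0.003]
```

```bash
python3 -m creep '[[-0.3,0.1,0.2,-0.009,0,0,0.4],[-0.3,0.1,0.2,0,0,0,0.4],[-0.2,0,0,0,0,0,0.4],[0,0,0,0,0,0,0.4],[0,0,0,0,0,0,0.4],[0,0,0,0,0,0,0.38],[0,0,0,0,0,0,0.36]]' 5
python3 - <<'E'
from h import *
tr(0,.122,.08,-90)
E
```

```text
time_s: 21.85
tool_pos: [0.5153, -0.0963, 0.0833]
tool_rot: [-179.7, -0.0, -85.7]
force: [-0.8, 1.1, 0.2]
grip_width: 0.0332
t21.9 now [ 0.5153 -0.0963  0.0833] [-179.7   -0.   -85.7] w0.0332 F [-0.8  1.1  0.2] | shift cm [0.04 0.27 0.33] |d| 0.4 turn [-0.005 -0.    -0.002]
```

Now close while following the arc to local y = 102 mm.

```bash
python3 -m creep '[[0.1,0.1,0.2,0,0,0,0.34],[0.3,0.1,0,0,0,0,0.28],[0.35,0,0,0,0,0,0.22],[0.35,0,0,0,0,0,0.16],[0.35,0,0,0,0,0,0.10],[0.35,0,0,0,0,0,0.04],[0.2,0,0,0,0,0,0],[0,0,0,0,0,0,0],[0,0,0,0,0,0,0],[0,0,0,0,0,0,0],[0.15,0,0,0,0,0,0],[0,0,0,0,0,0,0]]' 5
python3 - <<'E'
from h import *
tr(0,.102,.08,-90)
E
```

```text
time_s: 23.05
tool_pos: [0.5151, -0.119, 0.0811]
tool_rot: [-179.7, 0.1, -85.7]
force: [0.5, -0.5, 0.4]
grip_width: 0.004
t23.1 now [ 0.5151 -0.119   0.0811] [-1.797e+02  1.000e-01 -8.570e+01] w0.0040 F [ 0.5 -0.5  0.4] | shift cm [-0.23  0.07  0.11] |d| 0.3 turn [-0.005  0.002 -0.001]
```

```bash
python3 -m creep '[[0,0,0,0,0,0,0.2],[0,0,0,0,0,0,0.35],[0,0,-2,0,0,0,0.35],[0,0,-4,0,0,0,0.4],[0,0,-3,0,0,0,1],[4,0,0,0,0,0,1],[4,0,0,0,0,0,1],[4,0,0,0,0,0,1],[4,0,0,0,0,0,1],[4,0,0,0,0,0,1],[2,0,0,0,0,0,1],[0,0,0,0,0,0,1],[0,0,0,0,0,0,1]]' 5
python3 - <<'E'
from h import *
tr(0,-.120,.08,-90); print(env.get_obs()['qpos'])
c=cam('top'); W=c['W']
for (u,v) in [(450,247),(455,247),(460,247),(465,247),(470,247)]: print(u,np.round(W[v,u]*1000))
E
```

```text
time_s: 24.35
tool_pos: [0.5344, -0.3423, 0.1728]
tool_rot: [-179.9, -0.1, -85.0]
force: [1.0, 0.1, -0.7]
grip_width: 0.0864
t24.4 now [ 0.5344 -0.3423  0.1728] [-1.799e+02 -1.000e-01 -8.500e+01] w0.0864 F [ 1.   0.1 -0.7] | shift cm [-0.47  0.3   9.27] |d| 9.3 turn [-0.002 -0.002  0.011]
[-13.42025377  31.56092761  58.36445494  95.36103357 -28.43952623
  69.17184027 -33.4192138 ]
450 [ 496. -269.  212.]
455 [ 498. -284.  197.]
460 [ 467. -192.  536.]
465 [ 466. -196.  547.]
470 [ 466. -201.  553.]
```

```bash
python3 -m creep '[[0,0.3,2.5,0,0,0.01,1],[0,0,2.5,0,0,0,1],[0,0,2.5,0,0,0,1],[0,0,1.6,0,0,0,1],[0,0,0,0,0,0,0.7],[0,0,0,0,0,0,0.5],[0,0,0,0,0,0,0.42],[0,0,0,0,0,0,0.42],[0,0,0,0,0,0,0.42]]' 5
python3 - <<'E'
from h import *
tr(0,-.122,.08,-90)
E
```

```text
time_s: 25.3
tool_pos: [0.5375, -0.333, 0.0832]
tool_rot: [-179.4, 0.0, -84.8]
force: [0.3, -0.8, 0.0]
grip_width: 0.0553
t25.3 now [ 0.5375 -0.333   0.0832] [-179.4    0.   -84.8] w0.0553 F [ 0.3 -0.8  0. ] | shift cm [0.66 0.68 0.31] |d| 1.0 turn [-0.01   0.     0.015]
```

```bash
python3 -m creep '[[0.4,0.3,0.2,-0.01,0,0.015,0.5],[0.3,0.3,0.1,0,0,0,0.42],[0,0,0,0,0,0,0.36],[-0.2,0,0,0,0,0,0.32],[-0.3,0,0,0,0,0,0.26],[-0.35,0,0,0,0,0,0.20],[-0.35,0,0,0,0,0,0.13],[-0.35,0,0,0,0,0,0.06],[-0.3,0,0,0,0,0,0],[-0.1,0,0,0,0,0,0],[0,0,0,0,0,0,0],[0,0,0,0,0,0,0],[0,0,0,0,0,0,0]]' 5
python3 - <<'E'
from h import *
tr(0,-.102,.08,-90)
E
```

```text
time_s: 26.6
tool_pos: [0.5303, -0.3213, 0.0814]
tool_rot: [-180.0, -0.1, -85.7]
force: [-0.6, -0.2, 0.2]
grip_width: 0.004
t26.6 now [ 0.5303 -0.3213  0.0814] [-1.80e+02 -1.00e-01 -8.57e+01] w0.0040 F [-0.6 -0.2  0.2] | shift cm [-0.11  0.04  0.14] |d| 0.2 turn [-0.001 -0.002 -0.002]
```

```bash
python3 -m creep '[[-0.1,0,0,0,0,0,0],[0,0,0,0,0,0,0.2],[0,0,0,0,0,0,0.35],[0,0,-2,0,0,0,0.35],[0,0,-4,0,0,0,0.4],[0,0,-5,0,0,0,1],[0,0,-5,0,0,0,1],[0,0,-4,0,0,0,1]]' 5
python3 - <<'E'
from h import *
c=cam('top'); W=c['W']; im=c['frame'].copy()
go(.50,.07,.29,-50); go(.50,.07,.29,-85)
np.save('pics/top6.npy',W); cv2.imwrite('pics/top6.png',im)
E
```

```text
time_s: 27.4
tool_pos: [0.5276, -0.3163, 0.2801]
tool_rot: [179.2, 0.4, -85.8]
force: [0.1, -0.1, -0.1]
grip_width: 0.0508
t27.4 now [ 0.5296 -0.3184  0.2867] [179.7   0.2 -85.8] w0.0546 F [ 1.9 -2.2  5. ] | shift cm [-38.95   0.1   -0.22] |d| 39.0 turn [ 0.004  0.004 -0.624]
t27.4 now [ 0.5296 -0.3184  0.2867] [179.7   0.2 -85.8] w0.0546 F [ 1.9 -2.2  5. ] | shift cm [-38.95   0.1   -0.22] |d| 39.0 turn [ 0.005  0.003 -0.014]
```

```bash
python3 -m creep '[[-4.8,0,0,0,0,0,1],[-4.8,0,0,0,0,0,1],[-4.8,0,0,0,0,0,1],[-4.8,0,0,0,0,0,1],[-4.8,0,0,0,0,0,1],[-4.8,0,0,0,0,0,1],[-4.8,0,0,0,0,0,1],[-4.8,0,0,0,0,0,1],[0,0,0,0,0,-0.15,1],[0,0,0,0,0,-0.15,1],[0,0,0,0,0,-0.15,1],[0,0,0,0,0,-0.15,1],[0,0,0,0,0,0,1],[0,0,0,0,0,0,1]]'
python3 - <<'E'
from h import *
c=cam('wrist'); c=cam('wrist'); go(.50,.07,.29,-50); print(env.get_obs()['qpos'])
t=cam('top')
a=c['frame']; b=t['frame'][195:305,340:490]; cv2.imwrite('pics/w7.png',a); 
b=cv2.resize(b,None,fx=2,fy=2,interpolation=cv2.INTER_CUBIC); z=a.copy(); z[480-220:,:300]=b; cv2.imwrite('pics/w7b.png',z)
np.save('pics/w7.npy',c['W'])
E
```

```text
time_s: 28.85
tool_pos: [0.4987, 0.0767, 0.2861]
tool_rot: [-179.9, 0.4, -52.5]
force: [0.2, -0.1, 0.7]
grip_width: 0.087
t28.9 now [0.4988 0.0766 0.2861] [-179.9    0.4  -52.5] w0.0869 F [-0.3  0.5  0.3] | shift cm [ 0.6   0.3  -0.39] |d| 0.8 turn [-0.001  0.006 -0.044]
[-69.0106001   -1.00946925  57.73220701 105.44053776   0.52290498
  75.19503403 -63.91999758]
```

View pics/w7b.png

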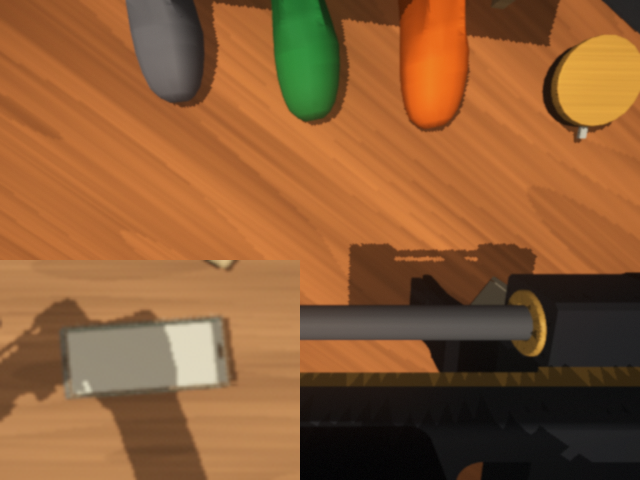

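The inset from the top camera shows the tray with all four walls up. In the wrist view the green last's toe is at (313,120), with its sides at columns 275 and 338 at row 50. I need to see more of it, so I'll go 8 cm nearer.

```bash
python3 -m creep '[[0,-4,0,0,0,0,1],[0,-4,0,0,0,0,1],[0,0,0,0,0,0,1],[0,0,0,0,0,0,1],[0,0,0,0,0,0,1]]'
cat > last.py <<'E'
from h import *
def green(c):
    hsv=cv2.cvtColor(c["frame"],cv2.COLOR_BGR2HSV).astype(int); H=hsv[...,0]
    m=((H>45)&(H<80)&(hsv[...,1]>110)).astype(np.uint8); m=cv2.morphologyEx(m,cv2.MORPH_OPEN,np.ones((3,3)))
    n,l,s,cc=cv2.connectedComponentsWithStats(m); k=1+np.argmax(s[1:,4]); print("green bbox",s[k]); return l==k
E
python3 - <<'E'
from last import *
c=cam('wrist'); c=cam('wrist'); go(.56,.125,.29,-45); cv2.imwrite('pics/w8.png',c['frame'])
m=green(c); W=c['W']
rows=np.nonzero(m.any(1))[0]
for r in list(range(rows.min(),rows.max(),8))+[rows.max()]:
    u=np.nonzero(m[r])[0]; a=ray(c,np.array([u.min(),u.max()]),np.array([r,r]),.018)*1000
    print(r,u.min(),u.max(),np.round(a[:,:2]).tolist(),"w",round(np.linalg.norm(a[1]-a[0])),"mid",np.round(a.mean(0)[:2],1),"z top",np.round(np.nanmax(W[r,u,2])*1000))
E
```

```text
time_s: 29.5
tool_pos: [0.5639, 0.1259, 0.2862]
tool_rot: [-179.8, 0.6, -52.9]
force: [-0.9, -1.2, -0.5]
grip_width: 0.087
t29.6 now [0.5637 0.1253 0.2867] [-179.8    0.6  -52.9] w0.0866 F [ 0.7 -0.1  0.4] | shift cm [-0.2   0.31 -0.33] |d| 0.5 turn [-0.005  0.011 -0.138]
green bbox [ 272   62   65  144 6762]
62 274 277 [[652.0, 244.0], [653.0, 241.0]] w 3 mid [652.4 242.5] z top 84.0
70 273 303 [[646.0, 241.0], [662.0, 219.0]] w 27 mid [653.8 229.8] z top 81.0
78 272 307 [[640.0, 237.0], [659.0, 212.0]] w 32 mid [649.2 224.8] z top 79.0
86 274 310 [[635.0, 232.0], [655.0, 206.0]] w 33 mid [645.1 219. ] z top 75.0
94 274 318 [[630.0, 228.0], [654.0, 196.0]] w 40 mid [641.9 212.1] z top 70.0
102 274 321 [[624.0, 224.0], [650.0, 190.0]] w 43 mid [637.2 207. ] z top 65.0
110 275 324 [[619.0, 219.0], [646.0, 183.0]] w 45 mid [632.7 201.4] z top 61.0
118 276 327 [[614.0, 215.0], [642.0, 177.0]] w 47 mid [628.2 195.8] z top 57.0
126 276 330 [[608.0, 210.0], [639.0, 170.0]] w 50 mid [623.4 190.5] z top 53.0
134 276 333 [[602.0, 206.0], [635.0, 164.0]] w 53 mid [618.5 185.1] z top 50.0
142 277 336 [[597.0, 201.0], [631.0, 157.0]] w 55 mid [613.9 179.3] z top 46.0
150 278 336 [[592.0, 196.0], [625.0, 153.0]] w 55 mid [608.3 174.6] z top 43.0
158 279 336 [[586.0, 191.0], [619.0, 148.0]] w 54 mid [602.7 169.8] z top 41.0
166 280 336 [[581.0, 186.0], [613.0, 144.0]] w 53 mid [597. 165.] z top 38.0
174 282 335 [[576.0, 180.0], [607.0, 140.0]] w 51 mid [591.3 160.1] z top 35.0
182 285 334 [[572.0, 174.0], [600.0, 136.0]] w 47 mid [585.8 154.8] z top 32.0
190 288 332 [[567.0, 167.0], [593.0, 133.0]] w 43 mid [580.  149.8] z top 29.0
198 292 327 [[563.0, 159.0], [584.0, 132.0]] w 34 mid [573.5 145.5] z top 24.0
205 305 312 [[565.0, 145.0], [569.0, 139.0]] w 7 mid [567.4 142.2] z top 16.0
```

View pics/w8.png

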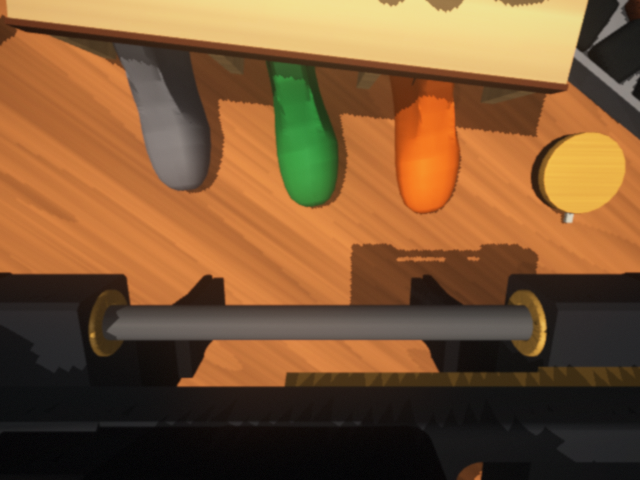

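Run:
```python
from last import *
c=cam('wrist'); m=green(c); W=c['W']; P=W[m]; P=P[~np.isnan(P).any(1)]
o=np.array([.566,.1415])
for az in (39,42):
    a=np.radians(az); ex=np.array([np.cos(a),np.sin(a)]); ey=np.array([-ex[1],ex[0]])
    q=P[:,:2]-o; s=q@ex*1000; t=q@ey*1000; z=P[:,2]*1000
    print(az,"smin",s.min())
    for s0 in range(5,126,10):
        k=(abs(s-s0)<5)
        if k.sum()<8: continue
        zt=np.percentile(z[k],98); kk=k&(z>zt-6)
        print(s0,k.sum(),"t lo/hi",np.round(np.percentile(t[k],[1,99]),1),"mid",round(np.percentile(t[k],[1,99]).mean(),1),"ridge t",round(t[kk].mean(),1),"ztop",round(zt))
# rack front edge from roof points
hsv=cv2.cvtColor(c['frame'],cv2.COLOR_BGR2HSV); k=(abs(W[...,2]-.108)<.006); k[:, :20]=0
pts=[]
for u in range(60,560,20):
    v=np.nonzero(k[:,u])[0]
    if len(v): pts.append(W[v.max(),u])
pts=np.array(pts); p=np.polyfit(pts[:,1],pts[:,0],1); print("front edge x at y=.2",np.polyval(p,.2),"rack yaw",np.degrees(np.arctan(-p[0])),pts[[0,-1]].round(3).tolist())
```

```text
green bbox [ 272   62   65  144 6750]
39 smin 0.8564201874889421
5 224 t lo/hi [-19.4  14.3] mid -2.6 ridge t -2.4 ztop 23
15 426 t lo/hi [-23.6  18.7] mid -2.5 ridge t -2.2 ztop 29
25 532 t lo/hi [-25.7  21.5] mid -2.1 ridge t -1.6 ztop 33
35 588 t lo/hi [-27.6  23.7] mid -2.0 ridge t -1.3 ztop 37
45 647 t lo/hi [-27.7  24.6] mid -1.6 ridge t -0.7 ztop 40
55 684 t lo/hi [-27.9  25.3] mid -1.3 ridge t 0.5 ztop 44
65 696 t lo/hi [-26.1  25.2] mid -0.4 ridge t 2.5 ztop 50
75 689 t lo/hi [-22.   25.5] mid 1.7 ridge t 4.2 ztop 56
85 666 t lo/hi [-18.5  24.9] mid 3.2 ridge t 5.0 ztop 62
95 656 t lo/hi [-14.8  26.2] mid 5.7 ridge t 7.3 ztop 71
105 603 t lo/hi [-11.3  25.4] mid 7.1 ridge t 8.6 ztop 79
115 315 t lo/hi [-2.3 25.8] mid 11.7 ridge t 9.9 ztop 83
42 smin 0.7682077006242304
5 230 t lo/hi [-20.2  13.1] mid -3.5 ridge t -3.4 ztop 23
15 433 t lo/hi [-25.2  17.4] mid -3.9 ridge t -3.8 ztop 29
25 526 t lo/hi [-27.8  19.8] mid -4.0 ridge t -3.8 ztop 33
35 591 t lo/hi [-29.5  21.5] mid -4.0 ridge t -3.6 ztop 37
45 649 t lo/hi [-30.1  22.2] mid -3.9 ridge t -3.4 ztop 40
55 684 t lo/hi [-30.6  22.4] mid -4.1 ridge t -3.1 ztop 44
65 697 t lo/hi [-28.8  21.7] mid -3.5 ridge t -1.8 ztop 49
75 675 t lo/hi [-25.5  21.6] mid -2.0 ridge t -0.6 ztop 55
85 665 t lo/hi [-22.8  20.5] mid -1.1 ridge t 0.1 ztop 62
95 655 t lo/hi [-19.4  21.1] mid 0.9 ridge t 1.7 ztop 71
105 589 t lo/hi [-15.7  20.2] mid 2.2 ridge t 2.6 ztop 79
115 332 t lo/hi [-7.9 19.8] mid 6.0 ridge t 4.2 ztop 83
front edge x at y=.2 0.6612583579732414 rack yaw 30.803781689960953 [[0.571, 0.352, 0.102], [0.739, 0.069, 0.105]]
```

Run:
```python
from h import *
for n in ('top','wrist'):
    W=cam(n)['W'].reshape(-1,3); W=W[~np.isnan(W).any(1)]
    a=np.radians(30.8); d=W[:,:2]-[.651,.2155]; al=d@[np.cos(a),np.sin(a)]; la=d@[-np.sin(a),np.cos(a)]
    for l0 in (-120,-80,-40,0,40,80):
        print(n,l0,[ (int(x),int(np.percentile(W[k,2],99)*1000)) for x in (-30,-10,10,30,50,70) if (k:=(abs(la*1000-l0)<20)&(abs(al*1000-x)<10)&(W[:,2]<.25)).sum()>5])
```

```text
top -120 [(-10, 93), (10, 114), (30, 111), (50, 138), (70, 138)]
top -80 [(70, 148)]
top -40 []
top 0 []
top 40 [(50, 112), (70, 136)]
top 80 [(10, 115), (30, 112), (50, 147), (70, 149)]
wrist -120 [(-30, 60), (-10, 77), (10, 112), (30, 110), (50, 110)]
wrist -80 [(-30, 46), (-10, 75), (10, 112), (30, 110), (50, 110)]
wrist -40 [(-30, 54), (-10, 38), (10, 112), (30, 110), (50, 110)]
wrist 0 [(-30, 65), (-10, 81), (10, 112), (30, 110)]
wrist 40 [(-30, 0), (-10, 36), (10, 112), (30, 110)]
wrist 80 [(-30, 52), (-10, 42), (10, 112), (30, 110)]
```

Run:
```python
from h import *
go(.6044,.1706,.16,-55)
```

```text
t29.8 now [0.5639 0.1255 0.2871] [-179.7    0.6  -52.9] w0.0868 F [ 0.  -1.2  1.7] | shift cm [-1.01 -5.89 12.75] |d| 14.1 turn [-0.005  0.011  0.037]
```

```bash
python3 -m creep '[[-0.5,-3,3,0,0.01,0.04,1],[-0.5,-2.9,3,0,0,0,1],[0,0,3.5,0,0,0,1],[0,0,3,0,0,0,1],[0,0,0,0,0,0,1],[0,0,0,0,0,0,1]]'
python3 - <<'E'
from h import *
go(.6044,.1706,.077,-55)
E
```

```text
time_s: 30.35
tool_pos: [0.6089, 0.1713, 0.1649]
tool_rot: [-179.0, 0.4, -55.3]
force: [1.2, -0.1, 0.8]
grip_width: 0.0869
t30.4 now [0.6089 0.1713 0.1649] [-179.     0.4  -55.3] w0.0869 F [ 1.2 -0.1  0.8] | shift cm [-0.14  0.56  8.78] |d| 8.8 turn [-0.018  0.007 -0.005]
```

```bash
python3 -m creep '[[-0.1,0.5,1,-0.018,0,0,1],[0,0.1,2,0,0,0,1],[0,0,2,0,0,0,1],[0,0,2,0,0,0,1],[0,0,1.2,0,0,0,1],[0,0,0,0,0,0,1],[0,0,0,0,0,0,1]]' 25
python3 - <<'E'
from h import *
go(.6044,.1706,.077,-55)
E
```

```text
time_s: 31.05
tool_pos: [0.6075, 0.1698, 0.0908]
tool_rot: [-179.2, 0.3, -55.3]
force: [0.9, -0.2, 0.0]
grip_width: 0.0871
t31.1 now [0.6075 0.1698 0.0908] [-179.2    0.3  -55.3] w0.0871 F [ 0.9 -0.2  0. ] | shift cm [-0.24  0.23  1.38] |d| 1.4 turn [-0.013  0.006 -0.006]
```

```bash
python3 -m creep '[[-0.2,0.2,0.7,-0.013,0,0,1],[0,0,0.7,0,0,0,1],[0,0,0.2,0,0,0,1],[0,0,0,0,0,0,0],[0,0,0,0,0,0,0],[0,0,0,0,0,0,0],[0,0,0,0,0,0,0],[0,0,0,0,0,0,0],[0,0,0,0,0,0,0],[0,0,0,0,0,0,0],[0,0,0,0,0,0,0]]' 25
python3 - <<'E'
from h import *
o=env.get_obs(); a=np.radians(30.8); p=np.array(o['tool_pos'][:2])-.15*np.array([np.cos(a),np.sin(a)])
go(p[0],p[1],o['tool_pos'][2]+.006,-55)
E
```

```text
time_s: 32.15
tool_pos: [0.6062, 0.1711, 0.0767]
tool_rot: [-179.8, 0.3, -55.3]
force: [0.2, 0.2, -0.7]
grip_width: 0.0585
t32.1 now [0.6062 0.1711 0.0767] [-179.8    0.3  -55.3] w0.0585 F [ 0.2  0.2 -0.7] | shift cm [-1.03 14.96 -0.65] |d| 15.0 turn [-0.004  0.005 -0.005]
```

```bash
python3 -m creep '[[0,0,-0.3,0,0,0,0],[0,0.5,-0.1,0,0,0,0],[-0.1,1.2,0,0,0,0,0],[-0.1,1.6,0,0,0,0,0],[-0.1,2,0,0,0,0,0],[-0.1,2,0,0,0,0,0],[-0.1,2,0,0,0,0,0],[-0.1,2,0,0,0,0,0],[-0.1,2,0,0,0,0,0],[-0.1,1.5,0,0,0,0,0],[0,0.5,0,0,0,0,0],[0,0,0,0,0,0,0],[0,0,0,0,0,0,0]]' 30
python3 - <<'E'
from h import *
go(.477,.094,.0767,-55)
E
```

```text
time_s: 33.45
tool_pos: [0.4662, 0.0851, 0.0784]
tool_rot: [180.0, 0.5, -55.3]
force: [0.2, -0.9, -1.3]
grip_width: 0.0582
t33.5 now [0.4662 0.0851 0.0784] [180.    0.5 -55.3] w0.0582 F [ 0.2 -0.9 -1.3] | shift cm [-0.12 -1.4   0.17] |d| 1.4 turn [ 0.     0.009 -0.006]
```

Set it down, release, rise clear and look.

```bash
python3 -m creep '[[0,0,0.1,0,0,0,0],[0,0,0.15,0,0,0,0],[0,0,0.1,0,0,0,0],[0,0,0,0,0,0,0],[0,0,0,0,0,0,0.8],[0,0,0,0,0,0,1],[0,0,0,0,0,0,1],[0,0,0,0,0,0,1],[0,0,0,0,0,0,1],[0,0,-2,0,0,0,1],[0,0,-5,0,0,0,1],[0,0,-5,0,0,0,1],[0,0,-5,0,0,0,1],[0,0,-4,0,0,0,1],[0,0,0,0,0,0,1],[0,0,0,0,0,0,1]]'
python3 - <<'E'
from last import *
c=cam('wrist'); c=cam('wrist'); go(.4662,.0851,.28,-55); cv2.imwrite('pics/w9.png',c['frame'])
m=green(c); W=c['W']; P=W[m]; P=P[~np.isnan(P).any(1)]; print(P.min(0),P.max(0))
k=P[:,2]>.06; print(np.median(P[k],0))
Q=P[P[:,2]>.05]; 
e,V=np.linalg.eigh(np.cov(P[:,:2].T)); print('pca all',np.degrees(np.arctan(V[1,1]/V[0,1])),P[:,:2].mean(0))
k=P[:,2]>.075; e,V=np.linalg.eigh(np.cov(P[k,:2].T)); print('top',k.sum(),P[k].min(0),P[k].max(0),P[k].mean(0),np.degrees(np.arctan(V[1,1]/V[0,1])),np.sqrt(e))
np.save('pics/P9.npy',P)
E
```

```text
time_s: 35.05
tool_pos: [0.4708, 0.0848, 0.2928]
tool_rot: [179.8, 0.5, -55.3]
force: [-0.4, 0.5, -0.7]
grip_width: 0.087
t35.1 now [0.4706 0.0845 0.2919] [179.7   0.4 -55.4] w0.0871 F [ 0.6  0.5 -0.5] | shift cm [-0.29  0.32  1.19] |d| 1.3 turn [ 0.006  0.007 -0.006]
green bbox [ 262   70   83  193 7251]
[0.4256331  0.04550404 0.01494819] [0.55779376 0.18651683 0.08736672]
[0.52070356 0.14565302 0.08270979]
pca all 48.524227964004844 [0.49297561 0.11472947]
top 2595 [0.49757718 0.12127544 0.07500994] [0.55779376 0.18651683 0.08736672] [0.52801096 0.15419285 0.0827794 ] 49.791138975602294 [0.00721259 0.02136166]
```

View pics/w9.png

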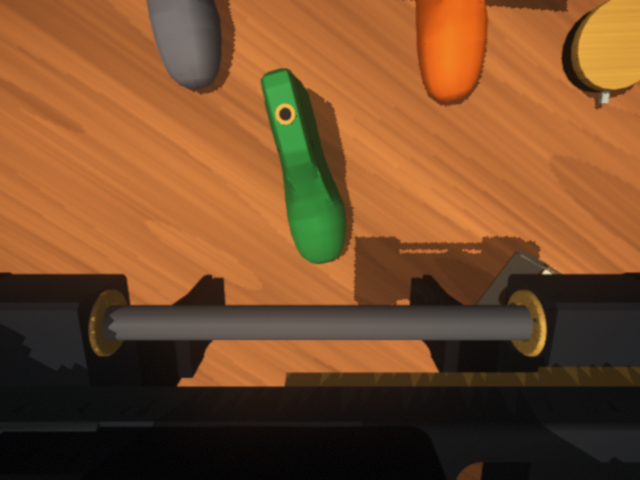

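The last stands free on the bench: cone top at px (262–310, 70–180) with a hole at (285,114), toe at (318,262). Next I'll get the cone axis and point.

Run:
```python
from h import *
P=np.load('pics/P9.npy'); z=P[:,2]
for az in (48,50):
    a=np.radians(az); ex=np.array([np.cos(a),np.sin(a)]); ey=np.array([-ex[1],ex[0]])
    o=np.array([.4930,.1147]); s=(P[:,:2]-o)@ex*1000; t=(P[:,:2]-o)@ey*1000
    print(az,"s range",np.percentile(s,[.2,99.8]).round(1),"top s",np.percentile(s[z>.079],[1,99]).round(1))
    for s0 in range(-80,100,10):
        k=abs(s-s0)<5; k2=k&(z>.045)
        if k.sum()>10: print(s0,"all",np.percentile(t[k],[1,99]).round(1),"top",np.percentile(t[k2],[1,99]).round(1) if k2.sum()>10 else "", "zt",round(np.percentile(z[k],98)*1000))
```

```text
48 s range [-84.4  88.7] top s [23.6 87.9]
-80 all [-16.2  19.6] top  zt 26
-70 all [-20.4  23.4] top  zt 30
-60 all [-23.6  24.9] top  zt 34
-50 all [-25.9  25.9] top  zt 38
-40 all [-26.7  25.6] top  zt 41
-30 all [-27.2  25.1] top [-12.4  11.3] zt 45
-20 all [-25.2  23.4] top [-19.3  16.9] zt 51
-10 all [-22.  22.] top [-19.5  17.3] zt 57
0 all [-18.3  20.3] top [-18.2  16.2] zt 65
10 all [-15.7  19. ] top [-15.8  14.5] zt 73
20 all [-13.5  18.2] top [-13.5  12.1] zt 80
30 all [-12.3  17.3] top [-12.3  12.6] zt 84
40 all [-12.   18.4] top [-12.   12.7] zt 85
50 all [-11.6  18.9] top [-11.7  12.9] zt 85
60 all [-11.4  19.3] top [-11.4  13.1] zt 86
70 all [-10.4  16.6] top [-10.4  13. ] zt 87
80 all [-9.8 12.7] top [-9.8 12.7] zt 86
90 all [-8.9 11.5] top [-8.9 11.5] zt 84
50 s range [-84.2  88.7] top s [23.6 87.9]
-80 all [-13.8  21.8] top  zt 26
-70 all [-18.7  25.6] top  zt 30
-60 all [-21.9  26.9] top  zt 34
-50 all [-24.4  27.6] top  zt 38
-40 all [-25.6  26.9] top  zt 41
-30 all [-26.1  26.3] top [-11.6  10.6] zt 45
-20 all [-24.1  24.2] top [-18.8  17.5] zt 51
-10 all [-21.3  22.6] top [-19.1  17.6] zt 57
0 all [-17.9  20.5] top [-17.9  16.3] zt 65
10 all [-15.6  18.7] top [-15.6  14.5] zt 74
20 all [-14.1  17.5] top [-14.1  11.6] zt 80
30 all [-13.4  16.6] top [-13.4  11.5] zt 84
40 all [-13.4  17. ] top [-13.4  11.2] zt 85
50 all [-13.4  17.1] top [-13.4  11.2] zt 85
60 all [-13.4  17. ] top [-13.4  11.1] zt 86
70 all [-12.8  16.2] top [-12.8  10.5] zt 87
80 all [-12.5  10. ] top [-12.5  10. ] zt 86
90 all [-11.7   8.9] top [-11.7   8.9] zt 84
```

```bash
python3 - <<'E'
from h import *
go(.5227,.1486,.17,-40)
E
python3 -m creep '[[0,-3.4,1,0,0,-0.13,1],[0.5,-3.2,3,0,0,-0.14,1],[0,0,4,0,0,0,1],[0,0,3,0,0,0,1],[0,0,0,0,0,0,1],[0,0,0,0,0,0,1]]'
python3 - <<'E'
from h import *
go(.5227,.1486,.125,-40)
E
```

```text
t35.1 now [0.4706 0.0845 0.2919] [179.7   0.4 -55.4] w0.0871 F [ 0.6  0.5 -0.5] | shift cm [-2.22 -8.   12.16] |d| 14.7 turn [ 0.005  0.008 -0.268]
time_s: 35.75
tool_pos: [0.5085, 0.1147, 0.1833]
tool_rot: [179.1, 0.9, -43.1]
force: [-0.2, 0.5, 0.7]
grip_width: 0.0873
t35.8 now [0.5085 0.1147 0.1833] [179.1   0.9 -43.1] w0.0873 F [-0.2  0.5  0.7] | shift cm [-1.19 -3.53  5.8 ] |d| 6.9 turn [ 0.015  0.016 -0.055]
```

```bash
python3 -m creep '[[-0.6,-1.8,0,0.015,0.015,-0.055,1],[-0.6,-1.7,1,0,0,0,1],[0,0,2,0,0,0,1],[0,0,1.5,0,0,0,1],[0,0,0.5,0,0,0,1],[0,0,0,0,0,0,1],[0,0,0,0,0,0,1]]'
python3 - <<'E'
from h import *
go(.5227,.1486,.125,-40)
E
```

```text
time_s: 36.45
tool_pos: [0.5291, 0.1574, 0.1392]
tool_rot: [-178.9, -0.2, -39.1]
force: [0.1, -0.3, 0.6]
grip_width: 0.0868
t36.5 now [0.5291 0.1574 0.1392] [-178.9   -0.2  -39.1] w0.0868 F [ 0.1 -0.3  0.6] | shift cm [0.06 1.12 1.4 ] |d| 1.8 turn [-0.019 -0.003  0.016]
```

```bash
python3 -m creep '[[0.1,0.6,0.5,-0.019,0,0.016,1],[0,0.5,0.5,0,0,0,1],[0,0,0.4,0,0,0,1],[0,0,0,0,0,0,1],[0,0,0,0,0,0,1]]'
python3 - <<'E'
from h import *
go(.5227,.1486,.125,-40)
E
```

```text
time_s: 36.95
tool_pos: [0.5232, 0.147, 0.1257]
tool_rot: [-179.9, -0.2, -40.2]
force: [-0.1, -0.3, -0.4]
grip_width: 0.0868
t37.0 now [0.5232 0.147  0.1257] [-179.9   -0.2  -40.2] w0.0868 F [-0.1 -0.3 -0.4] | shift cm [-0.14 -0.09  0.07] |d| 0.2 turn [-0.001 -0.004 -0.003]
```

Well aligned. Close and lift.

```bash
python3 -m creep '[[-0.1,0,0.1,0,0,0,0.6],[0,0,0,0,0,0,0.4],[0,0,0,0,0,0,0],[0,0,0,0,0,0,0],[0,0,0,0,0,0,0],[0,0,0,0,0,0,0],[0,0,0,0,0,0,0],[0,0,0,0,0,0,0],[0,0,0,0,0,0,0],[0,0,0,0,0,0,0],[0,0,0,0,0,0,0],[0,0,0,0,0,0,0]]' 45
python3 - <<'E'
from h import *
go(.5227,.1486,.27,-40)
E
python3 -m creep '[[0,0,-0.5,0,0,0,0],[0,0,-1.5,0,0,0,0],[0,0,-2.5,0,0,0,0],[0,0,-3,0,0,0,0],[0,0,-3,0,0,0,0],[0,0,-2.5,0,0,0,0],[0,0,0,0,0,0,0],[0,0,0,0,0,0,0]]' 45
python3 - <<'E'
from h import *
tr(0,.042,.25); print(env.get_obs()['qpos'])
c=cam('top'); tray_m=c['W']; cv2.imwrite('pics/top10.png',c['frame'])
hsv=cv2.cvtColor(c['frame'],cv2.COLOR_BGR2HSV).astype(int); m=(hsv[...,1]<80)&(hsv[...,2]>90); m[:200]=0; m[300:]=0; m[:,:355]=0; m[:,475:]=0
W=c['W']; k=m&(W[...,2]>.035)&(W[...,2]<.065); P=W[k]; r=cv2.minAreaRect((P[:,:2]*1000).astype(np.float32)); print('rim',k.sum(),r,cv2.boxPoints(r).round().tolist(),np.percentile(P[:,2],[5,50,95]))
k=m&(W[...,2]>-.005)&(W[...,2]<.02); P=W[cv2.erode(k.astype(np.uint8),np.ones((3,3)))>0]; r=cv2.minAreaRect((P[:,:2]*1000).astype(np.float32)); print('floor',r)
E
```

```text
time_s: 38.15
tool_pos: [0.5227, 0.1481, 0.1249]
tool_rot: [-179.9, -0.2, -40.1]
force: [-0.6, 0.2, -0.1]
grip_width: 0.0297
t38.1 now [0.5227 0.1481 0.1249] [-179.9   -0.2  -40.1] w0.0297 F [-0.6  0.2 -0.1] | shift cm [  0.02  -0.06 -14.51] |d| 14.5 turn [-0.002 -0.004 -0.003]
time_s: 38.95
tool_pos: [0.5208, 0.1463, 0.2618]
tool_rot: [180.0, -0.1, -40.3]
force: [0.3, -0.1, -3.0]
grip_width: 0.0298
t39.0 now [0.5208 0.1463 0.2618] [ 1.80e+02 -1.00e-01 -4.03e+01] w0.0298 F [ 0.3 -0.1 -3. ] | shift cm [20.75 24.74  1.22] |d| 32.3 turn [ 0.001 -0.001 -0.781]
[-78.11072528  10.84713249  66.70261947 102.92724456 -10.33055929
  72.98732559 -49.0746298 ]
rim 200 ((521.7822265625, -218.50099182128906), (86.7051010131836, 205.91342163085938), 4.4265360832214355) [[471.0, -119.0], [487.0, -324.0], [573.0, -318.0], [557.0, -113.0]] [0.0363683  0.04775408 0.05298965]
floor ((525.31494140625, -224.74720764160156), (77.73551940917969, 192.2106475830078), 4.38379430770874)
```

```bash
python3 -m creep '[[0,0,0,0,0,-0.1,0],[0,0,0,0,0,-0.1,0],[0,0,0,0,0,-0.1,0],[0,0,0,0,0,-0.1,0],[0,0,0,0,0,-0.1,0],[0,0,0,0,0,-0.1,0],[0,0,0,0,0,-0.1,0],[0,0,0,0,0,-0.08,0],[-0.1,1.5,0,0,0,0,0],[-0.3,3,0,0,0,0,0],[-0.3,4,0,0,0,0,0],[-0.4,4,0,0,0,0,0],[-0.4,4,0,0,0,0,0],[-0.4,4,0,0,0,0,0],[-0.4,4,0,0,0,0,0],[-0.3,3,0,0,0,0,0],[-0.2,1.5,0,0,0,0,0],[0,0.5,0,0,0,0,0],[0,0,0,0,0,0,0],[0,0,0,0,0,0,0]]' 45
python3 - <<'E'
from last import *
tr(0,.042,.20); print(env.get_obs()['qpos'])
c=cam('top'); m=green(c); W=c['W']; P=W[m]; P=P[~np.isnan(P).any(1)]
a=np.radians(4.4); ex=np.array([np.cos(a),np.sin(a)]); ey=np.array([-ex[1],ex[0]]); d=P[:,:2]-C
print('local x',np.percentile(d@ex,[1,50,99]).round(4),'y',np.percentile(d@ey,[0.5,50,99.5]).round(4),'z',np.percentile(P[:,2],[1,50,99]).round(3))
s=d@ey; 
for s0 in np.arange(-.09,.1,.02):
    k=abs(s-s0)<.01
    if k.sum()>5: print(round(s0,2),(np.percentile((d@ex)[k],[3,97])*1000).round(1),round(np.percentile(P[k,2],97)*1000))
E
```

```text
time_s: 41.0
tool_pos: [0.5027, -0.1752, 0.2435]
tool_rot: [178.9, 2.3, 4.2]
force: [-0.2, -0.8, -2.1]
grip_width: 0.03
t41.0 now [ 0.5027 -0.1752  0.2435] [178.9   2.3   4.2] w0.0300 F [-0.2 -0.8 -2.1] | shift cm [1.76 0.18 4.29] |d| 4.6 turn [ 0.019  0.04  -0.003]
[-43.70807551  12.58511212  66.88075022 104.26847663 -10.02823347
  72.53568599  30.24418067]
green bbox [384 242  13  16 169]
local x [-0.0382 -0.023  -0.008 ] y [0.0691 0.0815 0.0904] z [0.148 0.198 0.207]
0.07 [-38.1  -8.2] 207
0.09 [-35.2  -9.4] 204
```

```bash
python3 -m creep '[[0.6,0.1,0,0.01,0.02,0,0],[0.6,0.1,0.5,0.01,0.02,0,0],[0.5,0,1,0,0,0,0],[0,0,1,0,0,0,0],[0,0,0,0,0,0,0],[0,0,0,0,0,0,0]]' 45
python3 - <<'E'
from h import *
tr(0,.042,.131)
c=cam('wrist'); cv2.imwrite('pics/w11.png',c['frame']); s=cam('scene'); cv2.imwrite('pics/s11.png',cv2.resize(s['frame'][190:310,140:310],None,fx=4,fy=4))
E
```

```text
time_s: 41.65
tool_pos: [0.5229, -0.1692, 0.2155]
tool_rot: [-179.7, -0.1, 4.9]
force: [0.1, -0.9, -3.2]
grip_width: 0.0295
t41.6 now [ 0.5229 -0.1692  0.2155] [-1.797e+02 -1.000e-01  4.900e+00] w0.0295 F [ 0.1 -0.9 -3.2] | shift cm [-0.49  0.75  8.45] |d| 8.5 turn [-0.005 -0.003  0.008]
```

View pics/s11.png

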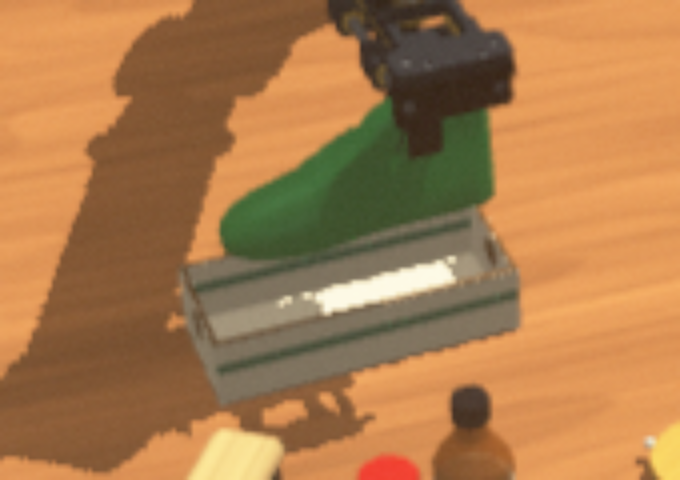

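The tray is fully erected, with the last above it, level and lengthwise. Now I'll correct x/y and lower in stages.

```bash
python3 -m creep '[[-0.2,0.3,0.5,-0.005,0,0.008,0],[-0.2,0.3,1,0,0,0,0],[0,0.1,1,0,0,0,0],[0,0,0.5,0,0,0,0],[0,0,0,0,0,0,0],[0,0,0,0,0,0,0]]' 45
python3 - <<'E'
from h import *
tr(0,.042,.131)
E
```

```text
time_s: 42.35
tool_pos: [0.5188, -0.1776, 0.1831]
tool_rot: [-180.0, -0.2, 4.3]
force: [-0.2, 0.0, -3.0]
grip_width: 0.0298
t42.4 now [ 0.5188 -0.1776  0.1831] [-180.    -0.2    4.3] w0.0298 F [-0.2  0.  -3. ] | shift cm [-0.01 -0.1   5.21] |d| 5.2 turn [-0.    -0.003 -0.002]
```

```bash
python3 -m creep '[[0,0,0.8,0,0,0,0],[0,0,0.8,0,0,0,0],[0,0,0.8,0,0,0,0],[0,0,0.8,0,0,0,0],[0,0,0.4,0,0,0,0],[0,0,0,0,0,0,0],[0,0,0,0,0,0,0]]' 45
python3 - <<'E'
from h import *
tr(0,.042,.131)
E
```

```text
time_s: 43.05
tool_pos: [0.5192, -0.1773, 0.1437]
tool_rot: [180.0, -0.1, 4.3]
force: [0.7, 0.5, -2.7]
grip_width: 0.0298
t43.0 now [ 0.5192 -0.1773  0.1437] [ 1.8e+02 -1.0e-01  4.3e+00] w0.0298 F [ 0.7  0.5 -2.7] | shift cm [-0.04 -0.07  1.27] |d| 1.3 turn [ 0.    -0.003 -0.001]
```

```bash
python3 -m creep '[[0,0,0.4,0,0,0,0],[0,0,0.3,0,0,0,0],[0,0,0.2,0,0,0,0],[0,0,0,0,0,0,0],[0,0,0.15,0,0,0,0],[0,0,0,0,0,0,0]]' 45
python3 -m creep '[[0,0,0.15,0,0,0,0],[0,0,0,0,0,0,0]]' 45
python3 - <<'E'
from h import *
tr(0,.042,.130)
E
```

```text
time_s: 43.65
tool_pos: [0.5199, -0.1774, 0.1332]
tool_rot: [180.0, -0.2, 4.4]
force: [-0.1, -0.1, -3.0]
grip_width: 0.0298
time_s: 43.85
tool_pos: [0.52, -0.1774, 0.1317]
tool_rot: [180.0, -0.3, 4.4]
force: [-0.2, 0.1, -2.5]
grip_width: 0.0299
t43.9 now [ 0.52   -0.1774  0.1317] [180.   -0.3   4.4] w0.0299 F [-0.2  0.1 -2.5] | shift cm [-0.12 -0.09  0.17] |d| 0.2 turn [ 0.    -0.005 -0.001]
```

```bash
python3 -m creep '[[0,0,0.12,0,0,0,0],[0,0,0,0,0,0,0]]' 45
python3 -m creep '[[0,0,0.12,0,0,0,0],[0,0,0,0,0,0,0]]' 45
python3 -m creep '[[0,0,0.12,0,0,0,0],[0,0,0,0,0,0,0]]' 45
```

```text
time_s: 44.05
tool_pos: [0.5202, -0.1775, 0.1306]
tool_rot: [180.0, -0.3, 4.4]
force: [-0.0, -0.1, -2.0]
grip_width: 0.0298
time_s: 44.25
tool_pos: [0.5205, -0.1776, 0.1301]
tool_rot: [180.0, -0.3, 4.4]
force: [-0.2, 1.2, -1.2]
grip_width: 0.0296
time_s: 44.45
tool_pos: [0.5207, -0.1778, 0.1301]
tool_rot: [-180.0, -0.3, 4.4]
force: [-0.7, 0.2, -2.5]
grip_width: 0.0298
```

```bash
python3 -m creep '[[0,0,0.15,0,0,0,0],[0,0,0.1,0,0,0,0]]' 45
python3 -m creep '[[0,0,0.15,0,0,0,0],[0,0,0.1,0,0,0,0]]' 45
```

```text
time_s: 44.65
tool_pos: [0.5209, -0.178, 0.1299]
tool_rot: [-179.8, -0.3, 4.4]
force: [-4.5, 1.8, 10.2]
grip_width: 0.03
time_s: 44.85
tool_pos: [0.521, -0.1782, 0.1299]
tool_rot: [-179.7, -0.3, 4.3]
force: [-4.4, 2.4, 5.7]
grip_width: 0.0299
```

Contact with the floor is made (force now pushing up). I'll open gently and rise.

```bash
python3 -m creep '[[0,0,0,0,0,0,0.4],[0,0,0,0,0,0,0.45],[0,0,0,0,0,0,0.6],[0,0,0,0,0,0,0.8],[0,0,0,0,0,0,0.8],[0,0,0,0,0,0,0.8]]' 10
python3 -m creep '[[0,0,-1,0,0,0,0.8],[0,0,-2.5,0,0,0,0.8],[0,0,-4,0,0,0,0.8],[0,0,-5,0,0,0,0.8],[0,4,-4,0,0,0,0.8],[0,4,-2,0,0,0,0.8],[0,4,0,0,0,0,0.8],[0,0,0,0,0,0,0.8],[0,0,0,0,0,0,0.8]]'
python3 - <<'E'
from last import *
go(.5,-.3,.3,YAW)
c=cam('wrist'); c=cam('wrist'); cv2.imwrite('pics/w12.png',c['frame'])
m=green(c); W=c['W']; P=W[m]; P=P[~np.isnan(P).any(1)]
a=np.radians(4.4); ex=np.array([np.cos(a),np.sin(a)]); ey=np.array([-ex[1],ex[0]]); d=P[:,:2]-C
print('local x',np.percentile(d@ex,[.5,50,99.5]).round(4),'y',np.percentile(d@ey,[0.5,50,99.5]).round(4),'z',np.percentile(P[:,2],[1,50,99]).round(3))
E
```

```text
time_s: 45.45
tool_pos: [0.5221, -0.1788, 0.1301]
tool_rot: [-179.8, -0.4, 4.4]
force: [-0.5, 0.1, -0.4]
grip_width: 0.0633
time_s: 46.35
tool_pos: [0.5306, -0.2962, 0.3223]
tool_rot: [-180.0, -0.6, 4.7]
force: [-0.4, 0.3, -0.5]
grip_width: 0.0697
t46.4 now [ 0.5306 -0.2962  0.3223] [-180.    -0.6    4.7] w0.0697 F [-0.4  0.3 -0.5] | shift cm [-3.1   0.13  2.2 ] |d| 3.8 turn [-0.    -0.01   0.005]
green bbox [ 287   21   54  202 7777]
local x [-0.0259 -0.0004  0.0247] y [-0.0874 -0.0032  0.0842] z [0.024 0.057 0.091]
```

View pics/w12.png

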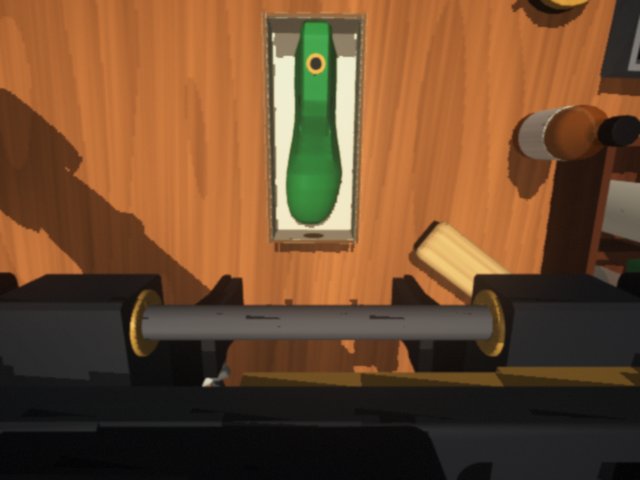

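Run:
```python
from h import *
c=cam('wrist'); q=ray(c,[265,365,357,273],[14,14,241,241],.051)*1000; print(q.round(1).tolist())
print('rim size',[round(np.linalg.norm(q[i]-q[(i+1)%4]),1) for i in range(4)],'centre',q.mean(0).round(1))
t=cam('top'); W=np.load('pics/top0.npy'); d=np.abs(t['W'][...,2]-W[...,2])
for n,(u,v) in dict(orange=(297,190),grey=(220,232),tin=(345,160),bottle=(402,155),brush=(460,172)).items():
    A=t['frame'][v-8:v+9,u-8:u+9].astype(int); B=cv2.imread('pics/top0.png')[v-8:v+9,u-8:u+9].astype(int); print(n,'mean colour change',abs(A-B).mean().round(1))
```

```text
[[471.7, -120.1, 51.0], [558.5, -112.5, 51.0], [574.1, -316.1, 51.0], [489.6, -322.9, 51.0]]
rim size [np.float64(87.1), np.float64(204.1), np.float64(84.7), np.float64(203.7)] centre [ 523.5 -217.9   51. ]
orange mean colour change 3.9
grey mean colour change 4.2
tin mean colour change 4.4
bottle mean colour change 3.3
brush mean colour change 19.2
```

Run:
```python
from h import *
t=cam('top'); A=t['frame']; B=cv2.imread('pics/top0.png')
for im in (A,B):
    h=cv2.cvtColor(im,cv2.COLOR_BGR2HSV).astype(int); m=(h[...,0]>15)&(h[...,0]<30)&(h[...,2]>150)&(h[...,1]<160); m[:140]=0;m[205:]=0;m[:,:432]=0;m[:,490:]=0
    v,u=np.nonzero(m); print(m.sum(),u.mean().round(1),v.mean().round(1),u.max(),v.min())
print(order.sign_off())
```

```text
913 458.8 170.3 480 145
1002 458.9 171.3 479 145
the job is handed in; nothing more can be done
None
```

The job is done and handed in at about 46 s on the robot's clock. All four tray walls stand upright and the green last sits sole down and lengthwise on the tray's floor.

**What I did**
- I raised each wall by pinching it between the fingers until they closed on the 4 mm board.
- On the near wall's first attempt, a finger came down on it and pressed it almost flat. I lifted the tray's far side by its upright wall to fold the near wall back up, lowered the tray and pinched the near wall upright. This moved the tray about 10 mm.
- I then drew the green last out by its front part, stood it on the bench and let go. I lifted it again by the heel part, lowered it in small steps until the floor pushed back, released it and backed away.

**Last checks**
- **Walls:** all four look upright. The rim measures about 86 x 204 mm, between the 84 x 200 mm inside size and the outer size of about 92 x 208 mm.
- **Last:** it lies within ±26 mm across and −87 to +84 mm along the tray, inside the ±42 and ±100 mm limits. Its top is at 91 mm, which fits a last resting on the 5 mm floor.
- **Other items:** the orange and grey lasts, polish tin and bottle look unchanged in the top view. The brush patch differed in colour (19 against 3–4 for the others), but its outline matched to within about 1 pixel, so I put that down to the arm's shadow. I did not re-check the pincers, the hammer or the items on the rack's roof.
- **Forces:** the highest reading I saw was about 11 N, as the last touched the tray's floor. I only read forces at the end of each move.

I viewed 10 pictures.

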